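Scrap worn tools through the sprung flap of the locked scrap box

ROBOT

A 6-joint arm with a two-finger parallel gripper is mounted at the origin on a cart in front of the work surface, level with it; the furniture and walls round the work are solid. World frame = base frame: x ahead of the robot, y to its left, z up, the work surface at z = 0. Lengths are in m, angles in degrees, forces in N, time in s.
With the tool pointing down it reaches from about 0.35 to 0.875 m from the base axis. Payload 4.2 kg.
Tool frame: the origin (TCP) lies midway between the tips of the shut fingers; the grasp point (between the pads) lies 19 mm behind it; z points along the fingers, y is the line along which they close (so a half turn about z gives the same grasp; the last joint's range is limited). The gripper opens to 87 mm and grips with 3 to 60 N. Pads are 19 mm wide; open, the fingers measure 117 mm over their backs; the gripper's body (75 mm by 190 mm) begins 51 mm behind the grasp point.
Start: joints at [-50.443, 22.042, 0.453, 0, -68.411, -14.817], TCP at [0.262, -0.568, 0.223] pointing down, gripper open.
Joint ranges: [-179.83, 179.83], [-69.29, 118.12], [-61.27, 80.66], [-181.25, 117.63], [-171.15, -9.14], [-177.46, 177.46]. Speed limits (degrees/s): [159.86, 159.86, 180, 180, 180, 180].

INTERFACE

Orientations are given as a 3x3 rotation matrix whose columns are the frame's x, y, z axes.
In Python, from station import sense, capture, camera_params, finish_job gives the robot as it stands.
- The arm moves only by the tool drive_tool, never from a script. Its argument "rows" is a list of rows, each an object of numbers: "tx", "ty", "tz": the shift along the tool's x, y, z in cm; "ax", "ay", "az": the turn, a rotation vector about the tool's x, y, z in rad; "claw": the finger opening in cm, from 0 to 8.7. In form: [{"tx": .., "ty": .., "tz": .., "ax": .., "ay": .., "az": .., "claw": ..}, ...]. A call has 1 to 10 rows; each row shifts and turns the commanded pose from where the row before left it, along the tool's axes as they then stand; what a row does not reach is not made up. A row lasts 1/12 s, in which the tool goes at most 41.7 mm and 7.16 degrees, less where a joint would pass 70% of its speed; a pose out of reach is approached as far as the arm can. A call with a gripper value outside its range is refused whole. The fingers move at their own pace and stop on an object; the grip force is fixed at half the most. Time passes only in rows, so rows that do not move let the fingers close. It gives the time, the measured TCP pose, the force, the opening and the grip force at its end, in the units of the state.
- sense(): the state, without advancing time (a new reading comes with each control period).
- capture(name): name is "scene" or "top" or "wrist"; returns (picture, depth): 384x512x3 uint8, red, green, blue; 384x512 float32, m along the optical axis (not along the pixel's ray), 0 where there is no reading.
- camera_params(name): a dict with "intrinsics" (3x3 intrinsics, pixels), "R" (3x3) and "t" (3): a world point X has camera coordinates R X + t; the wrist camera has in their place "tool_from_camera" (4x4, takes a point from camera to tool coordinates, whose origin is the TCP and whose axes are the flange's). Camera axes: x right, y down, z forward; pixel columns grow to the right and rows downward; lengths in m; the calibration is good to about 2 mm. A picture is of the moment at which its call begins: read the wrist's pose just before it. camera_params takes no time and is no camera call.
- finish_job(): hands the job in; it is judged then, once.
The state is a dict: "time_s": time; "joints": joint angles; "joint_velocities": joint speeds; "effort": joint torques, N m; "tcp_pos": TCP position; "ee_rot": TCP orientation; "wrist_force": force on the tool from outside, world axes, zero at the start; "moment": the same for the moment, N m; "gripper_width": opening from 0.0 (shut) to 1.0 (fully open); "gripper_force": force on a finger pad.
Only numpy, scipy, OpenCV 4.12 (cv2) and the standard library are available. Lean on these libraries where they do the work, as an engineer would, in place of code of your own. Each camera call takes 0.05 s, during which the arm holds its last target. There are 200 camera calls.

TASK

The screwdrivers and tweezers on the side table are worn out: pull the knob of the grey scrap box fully out to unlock its lid, then put every one of them into the box, each time pushing the sprung flap down and holding it open while the tool drops through. When all are inside and the flap has sprung shut, push the knob fully home again to lock it. Leave the pin vice, the tape roll and the round tin where they are.

Things in the scene. Friction and masses are not known exactly. Their poses are not given: they have to be found in the camera images.
- scrap_box: closed grey steel box, fixed to the table, 180 mm deep (its x) x 220 mm wide (its y) x 160 mm high; origin at the centre of its underside; its -x face, towards the robot, is the front with the knob. In the top is a slot 130 mm (x) by 160 mm (y), centred, wholly covered by the flap; walls 6 mm, top plate 5 mm. Inside it is empty but for a thin upright wall below the slot's +y edge
- slot (a point): centre of the slot, on the top surface of the box (160 mm above the table); axes as the box
- inside (a point): centre of the inner floor of the box, 6 mm above the table; axes as the box
- flap (a joint): angle (rad) of the aluminium flap that fills the slot: 0 shut and level with the top, up to 1.15 swung down into the box. It is hinged along the far (+x) edge of the slot and is 127 mm long from the hinge to its free edge at the front. A spring shuts it: about 0.05 N m to start it, 0.16 N m wide open (1 to 6 N at a fingertip); no tool's weight opens it, and while the knob is home a bolt blocks it. Fingers of a gripper that go into the slot hold it open
- flap_edge (a point): middle of the flap's free edge, on its upper side
- knob (a joint): travel (m) of the round black knob on the front of the box: 0 home (flap locked), 0.030 fully out towards the robot (box -x; flap free). A detent spring snaps it to either end; about 3 N pulls or pushes it past the middle
- knob_grip (a point): centre of the knob: a black disc of 28 mm diameter, 20 mm long along the box's x, on a 10 mm rod; its axis is 130 mm above the table, and at home its centre stands 40 mm in front of the box's front face
- driver_1: precision screwdriver, 90 mm long, 12 wide, 11 thick, steel shaft with a wider brass-coloured swivel head at one end; it lies flat, about 14 g. Origin: middle of its length, on its underside as it first lies; its own y axis runs along it, z up. Absent (None) in some starts
- driver_2: precision screwdriver, 90 mm long, 12 wide, 11 thick, steel shaft with a wider brass-coloured swivel head at one end; it lies flat, about 14 g. Origin: middle of its length, on its underside as it first lies; its own y axis runs along it, z up. Absent (None) in some starts
- driver_3: precision screwdriver, 90 mm long, 12 wide, 11 thick, steel shaft with a wider brass-coloured swivel head at one end; it lies flat, about 14 g. Origin: middle of its length, on its underside as it first lies; its own y axis runs along it, z up. Absent (None) in some starts
- driver_4: precision screwdriver, 90 mm long, 12 wide, 11 thick, steel shaft with a wider brass-coloured swivel head at one end; it lies flat, about 14 g. Origin: middle of its length, on its underside as it first lies; its own y axis runs along it, z up. Absent (None) in some starts
- tweezers_a: steel tweezers, 116 mm long, 13 wide, 9 thick, lying flat its bowed legs rigid (grasp across the bow, 13 mm, at mid-length), about 16 g. Origin: middle of its length, on its underside as it first lies; its own y axis runs along it, z up. Absent (None) in some starts
- tweezers_b: steel tweezers, 121 mm long, 13 wide, 9 thick, lying flat its bowed legs rigid (grasp across the bow, 13 mm, at mid-length), about 16 g. Origin: middle of its length, on its underside as it first lies; its own y axis runs along it, z up. Absent (None) in some starts
- tweezers_c: brass-coloured tweezers, 111 mm long, 13 wide, 9 thick, lying flat its bowed legs rigid (grasp across the bow, 13 mm, at mid-length), about 16 g. Origin: middle of its length, on its underside as it first lies; its own y axis runs along it, z up. Absent (None) in some starts
- pin_vice: pin vice, a plain grey steel rod with a knurled barrel, lying beside the worn tools, 88 mm long, 9 mm thick, no brass head; not worn out, to be left where it is. Origin: middle, underside; y along it
- tape_roll: roll of masking tape lying flat in front of the box's right side, 60 mm across, 12 mm high, to be left. Origin: centre of its underside
- tin_c: round parts tin with a lid, behind the tools, 62 mm across, 22 mm high, to be left. Origin: centre of its underside

How it is judged (in metres and radians):
On the way, in this order (a step that is already met when the one before it is completed fails the run):
1. the knob is pulled fully out (value of joint knob above 0.025 m), for 0.2 s.
2. every screwdriver and tweezers present lies inside the box, below the flap, and the flap has sprung shut (x of driver_1 in the frame of inside between -0.085 and 0.085 m and y of driver_1 in the frame of inside between -0.105 and 0.105 m and z of driver_1 in the frame of inside between -0.01 and 0.115 m and x of driver_2 in the frame of inside between -0.085 and 0.085 m and y of driver_2 in the frame of inside between -0.105 and 0.105 m and z of driver_2 in the frame of inside between -0.01 and 0.115 m and x of driver_3 in the frame of inside between -0.085 and 0.085 m and y of driver_3 in the frame of inside between -0.105 and 0.105 m and z of driver_3 in the frame of inside between -0.01 and 0.115 m and x of driver_4 in the frame of inside between -0.085 and 0.085 m and y of driver_4 in the frame of inside between -0.105 and 0.105 m and z of driver_4 in the frame of inside between -0.01 and 0.115 m and x of tweezers_a in the frame of inside between -0.085 and 0.085 m and y of tweezers_a in the frame of inside between -0.105 and 0.105 m and z of tweezers_a in the frame of inside between -0.01 and 0.115 m and x of tweezers_b in the frame of inside between -0.085 and 0.085 m and y of tweezers_b in the frame of inside between -0.105 and 0.105 m and z of tweezers_b in the frame of inside between -0.01 and 0.115 m and x of tweezers_c in the frame of inside between -0.085 and 0.085 m and y of tweezers_c in the frame of inside between -0.105 and 0.105 m and z of tweezers_c in the frame of inside between -0.01 and 0.115 m and value of joint flap below 0.06 rad), for 0.2 s.
3. the knob is pushed fully home (value of joint knob below 0.004 m), for 0.2 s.
At the end, for the whole second after the job is handed in: every screwdriver and tweezers present is inside the scrap box (origin within its walls and more than 39 mm below its top), the flap is shut (under 0.06 rad) and the knob is home (under 4 mm) (all of step 2 and value of joint knob below 0.004 m); the robot touches nothing.
It fails at once if the pin vice was moved by more than 5 cm (distance of pin_vice from where it was at the start of the episode above 0.05 m).
It fails at once if the tape roll was moved by more than 5 cm (distance of tape_roll from where it was at the start of the episode above 0.05 m).
It fails at once if the round tin was moved by more than 5 cm (distance of tin_c from where it was at the start of the episode above 0.05 m).
Of driver_1, driver_2, driver_3, driver_4, tweezers_a, tweezers_b, tweezers_c only 5 to 7 are there at a start; the rules pass over those that are not, and their reading is None.
At some moment in a run one of driver_1, driver_2, driver_3, driver_4, tweezers_a, tweezers_b, tweezers_c may be knocked a few centimetres aside while the robot is not near it.
Once in a run the grip may slacken for a moment while it holds something.
It also fails if it takes over 210 s, if anything falls off the work surface, if the arm or the gripper's body presses on something with over 40 N, if the wrist force passes 120 N, or if a joint passes its speed limit or range.

## Working session

There is one attempt and no reset: what is moved stays moved. The work goes in short steps, Python scripts to look and compute and a tool call to move; the robot and the scene stay as the last step left them, time stands still between calls to the robot, and variables do not carry over. Pictures are saved under pics/ and viewed, at most 14 in all, crops included, and the job is handed in when it is done.

Besides the shell and the picture viewer there is one more tool, called after ">>>" as name(argument=value, ...) on one line, values as JSON. drive_tool: Moves the arm, as the interface text tells. Its arguments: {"type":"object","properties":{"rows":{"type":"array"}},"required":["rows"]}

```bash
mkdir -p pics; ls; cat > h.py <<'E'
import numpy as np, cv2
from station import sense, capture, camera_params, finish_job
def cloud(name):
    s=sense(); p,d=capture(name); c=camera_params(name); K=np.array(c["intrinsics"])
    v,u=np.mgrid[:384,:512]
    P=np.stack([(u-K[0,2])/K[0,0]*d,(v-K[1,2])/K[1,1]*d,d],-1)
    if name=="wrist":
        T=np.array(c["tool_from_camera"]); P=P@T[:3,:3].T+T[:3,3]
        P=P@np.array(s["ee_rot"]).T+np.array(s["tcp_pos"])
    else: P=(P-np.array(c["t"]))@np.array(c["R"])
    return p,d,P
def save(n,p): cv2.imwrite("pics/"+n,p[...,::-1])
E
python3 - <<'E'
from h import *
print({k:np.round(v,3).tolist() for k,v in sense().items()})
for n in("scene","top"):
    p,d,P=cloud(n); np.savez(n,p=p,d=d,P=P); save(n+"0.png",cv2.resize(p,(800,600)))
E
```

```text
pics
{'time_s': 0.0, 'joints': [-50.443, 22.091, 0.382, -0.028, -68.41, -14.818], 'joint_velocities': [-0.017, -0.002, 0.001, -0.066, 0.027, -0.01], 'effort': [0.001, -39.066, 18.741, 4.22, 0.011, -0.0], 'tcp_pos': [0.261, -0.567, 0.221], 'ee_rot': [[-0.908, -0.418, -0.001], [-0.418, 0.908, 0.002], [0.0, 0.002, -1.0]], 'wrist_force': [-0.057, -1.081, -0.978], 'moment': [0.03, -0.01, 0.013], 'gripper_force': 0.0, 'gripper_width': 1.002}
```

View pics/scene0.png

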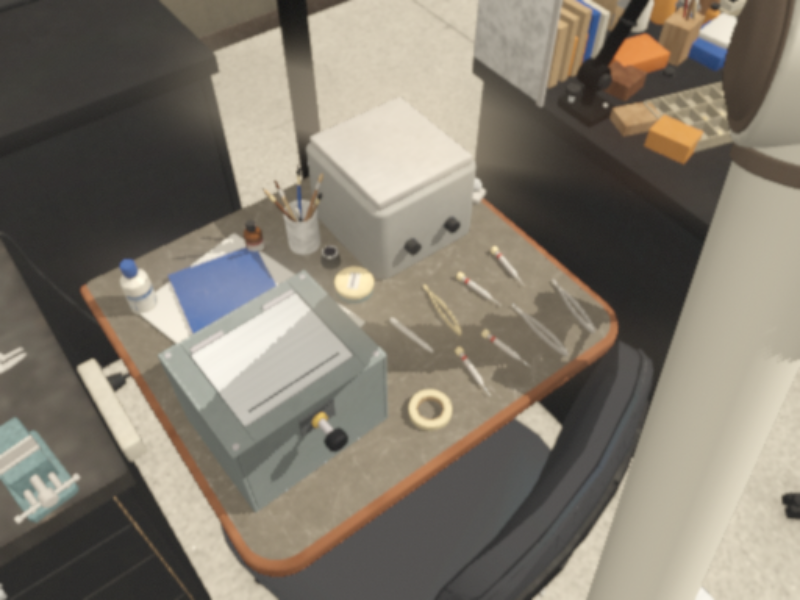

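View pics/top0.png

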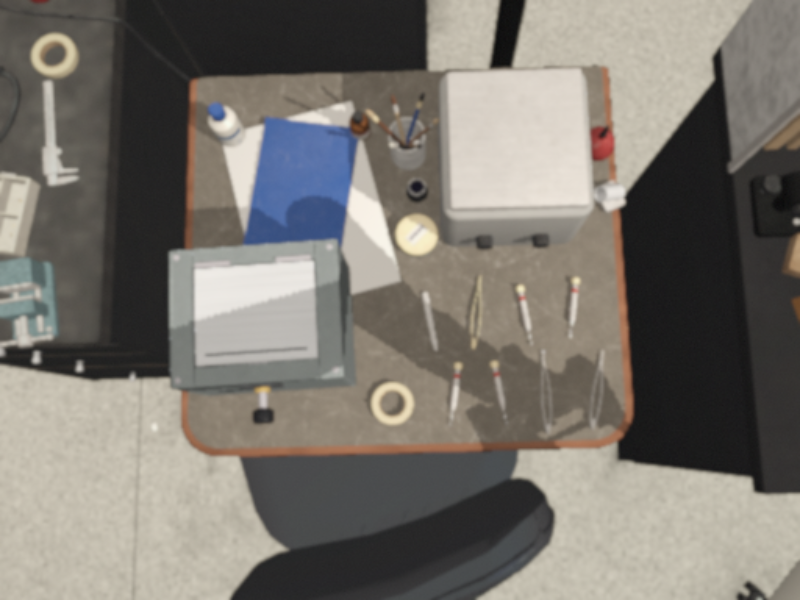

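Top view (800×600) shows all seven tools: drivers at (456,390), (499,390), (525,313) and (573,307), and tweezers at (476,312, brass), (546,390) and (597,388). Leave in place: the pin vice (430,320), tape (392,404) and tin (415,235). The box is at (258,315) and the knob at (263,416).

```bash
cat >> h.py <<'E'
def blobs(P,p,box,zlo=.003,zhi=.03,gray=False):
    m=(P[...,0]>box[0])&(P[...,0]<box[1])&(P[...,1]>box[2])&(P[...,1]<box[3])&(P[...,2]>zlo)&(P[...,2]<zhi)
    n,l,st,c=cv2.connectedComponentsWithStats(m.astype(np.uint8),connectivity=8)
    out=[]
    for i in range(1,n):
        if st[i,4]<25: continue
        Q=P[l==i]; q=Q[:,:2]; r=cv2.minAreaRect((q*1000).astype(np.float32))
        w,v=np.linalg.eigh(np.cov(q.T)); a=np.degrees(np.arctan2(v[1,1],v[0,1]))
        a=(a+90)%180-90
        out.append((np.array(r[0])/1000,sorted(r[1]),a,np.percentile(Q[:,2],95),st[i,4]))
    return out
E
python3 - <<'E'
from h import *
z=np.load("top.npz");P=z["P"];p=z["p"]
for u,v in [(430,320),(392,404),(415,235),(263,416),(178,255),(335,247),(178,382),(345,382),(210,280),(310,350),(600,430),(550,440),(456,390),(480,370)]:
    print((u,v),P[int(v*.64),int(u*.64)].round(3))
for b in blobs(P,p,(.2,.8,-.9,.1)): print(b[0].round(3),np.round(b[1]),round(b[2]),b[3].round(4),b[4])
print("box top");
for b in blobs(P,p,(.2,1,-.9,.9),.15,.17): print(b[0].round(3),np.round(b[1]),round(b[2],1),b[3].round(4),b[4])
print("knob");
for b in blobs(P,p,(.2,1,-.9,.9),.11,.146): print(b[0].round(3),np.round(b[1]),round(b[2],1),b[3].round(4),b[4])
E
```

```text
(430, 320) [ 0.601 -0.101  0.006]
(392, 404) [ 0.479 -0.041  0.001]
(415, 235) [ 0.725 -0.081  0.026]
(263, 416) [0.46  0.115 0.144]
(178, 255) [0.669 0.226 0.162]
(335, 247) [0.674 0.02  0.162]
(178, 382) [0.505 0.221 0.16 ]
(345, 382) [0.507 0.019 0.077]
(210, 280) [0.636 0.183 0.158]
(310, 350) [0.541 0.053 0.158]
(600, 430) [ 0.434 -0.342  0.001]
(550, 440) [ 0.422 -0.269  0.001]
(456, 390) [ 0.497 -0.134  0.009]
(480, 370) [ 0.526 -0.172  0.002]
[ 0.585 -0.518] [  5. 428.] 0 0.029 874
[ 0.778 -0.379] [33. 38.] -45 0.0276 118
[ 0.792 -0.085] [16. 31.] -90 0.029 112
[0.703 0.021] [139. 227.] 41 0.0144 2513
[ 0.731 -0.085] [62. 68.] -6 0.0249 575
[ 0.713 -0.146] [ 9. 51.] 81 0.0293 57
[ 0.712 -0.298] [ 4. 34.] -85 0.0297 33
[ 0.709 -0.227] [ 4. 57.] 90 0.0285 65
[ 0.648 -0.177] [ 8. 40.] -12 0.0078 27
[ 0.623 -0.315] [17. 70.] -7 0.013 119
[ 0.617 -0.24 ] [12. 77.] 9 0.0117 118
[ 0.599 -0.101] [14. 85.] 10 0.0112 143
[0.543 0.012] [18. 79.] -4 0.0298 49
[ 0.502 -0.199] [14. 78.] 8 0.0126 131
[ 0.486 -0.338] [ 16. 100.] -12 0.0112 109
[ 0.496 -0.137] [15. 80.] -10 0.0113 125
[ 0.498
[... 832 characters left out ...]
.408] [162. 440.] 6.5 0.1458 7468
[0.964 0.411] [26. 34.] -52.7 0.1459 93
[ 0.65  -0.537] [ 69. 598.] 1.8 0.1458 4013
[0.899 0.475] [20. 77.] 1.7 0.1458 141
[ 0.894 -0.096] [ 7. 12.] -48.5 0.1332 27
[ 0.865 -0.119] [13. 24.] -26.6 0.1438 34
[ 0.865 -0.032] [ 5. 17.] 78.1 0.1448 34
[ 0.783 -0.563] [41. 74.] -76.1 0.1459 212
[ 0.749 -0.526] [16. 31.] -14.9 0.1459 30
[ 0.715 -0.218] [ 19. 196.] 89.1 0.1448 466
[0.55  0.045] [105. 253.] -35.5 0.1441 466
[0.678 0.458] [ 8. 22.] 87.0 0.1456 33
[ 0.609 -0.571] [16. 28.] -27.8 0.1459 49
[0.581 0.452] [20. 31.] 15.8 0.1458 95
[0.499 0.187] [ 1. 79.] -87.5 0.1442 57
[ 0.36  -0.541] [17. 17.] 60.0 0.1458 33
[ 0.296 -0.045] [ 36. 419.] -74.3 0.1443 1132
```

Seven tools found, and the sizes, heights and knob position agree with the task. The box centre is about (0.590, 0.123) with yaw about 3°. I'm moving above the knob.

>>> drive_tool(rows=[{"az": 0.095, "tz": -0.5, "claw": 5}, {"az": 0.095, "tz": -0.5, "claw": 5}, {"az": 0.095, "tz": -0.5, "claw": 5}, {"az": 0.095, "claw": 5}])

```text
invalid input at $.rows[0]: expected keys tx, ty, tz, ax, ay, az, claw
```

>>> drive_tool(rows=[{"tx": -1.17, "ty": 3.36, "claw": 5}, {"tx": -1.17, "ty": 3.36, "claw": 5}, {"tx": -1.17, "ty": 3.36, "claw": 5}, {"tx": -1.17, "ty": 3.36, "claw": 5}, {"tx": -1.17, "ty": 3.36, "claw": 5}, {"tx": -1.17, "ty": 3.36, "claw": 5}, {"tx": -1.17, "ty": 3.36, "claw": 5}, {"tx": -1.17, "ty": 3.36, "claw": 5}, {"tx": -1.17, "ty": 3.36, "claw": 5}, {"tx": -1.17, "ty": 3.36, "claw": 5}])

```text
invalid input at $.rows[0]: expected keys tx, ty, tz, ax, ay, az, claw
```

>>> drive_tool(rows=[{"tx": -1.17, "ty": 3.36, "claw": 5}, {"tx": -1.17, "ty": 3.36, "claw": 5}, {"tx": -1.17, "ty": 3.36, "claw": 5}, {"tx": -1.17, "ty": 3.36, "claw": 5}, {"tx": -1.17, "ty": 3.36, "claw": 5}, {"tx": -1.17, "ty": 3.36, "claw": 5}, {"tx": -1.17, "ty": 3.36, "claw": 5}, {"tx": -1.17, "ty": 3.36, "claw": 5}, {"tx": -1.17, "ty": 3.36, "claw": 5}, {"tx": -1.17, "ty": 3.36, "claw": 5}])

```text
invalid input at $.rows[0]: expected keys tx, ty, tz, ax, ay, az, claw
```

```bash
cat >> h.py <<'E'
def psi(): 
    R=np.array(sense()["ee_rot"]); return np.degrees(np.arctan2(R[1,1],R[0,1]))
def to(x,y,z,a=None):
    s=sense(); R=np.array(s["ee_rot"]); p=np.array(s["tcp_pos"]); k=psi()
    print("tcp",p.round(4),"psi",round(k,1),"g",round(s["gripper_width"],3),"F",np.round(s["wrist_force"],1),"t",round(s["time_s"],1))
    d=R.T@(np.array([x,y,z])-p)*100
    az=0 if a is None else np.radians((k-a+90)%180-90)
    print("  shift cm",d.round(2),"az",round(az,3))
    if a is not None:
        c=np.radians(k-np.degrees(az)); e=np.array([x,y])-p[:2]
        print("  after turn: tx %.2f ty %.2f"%((e@[-np.sin(c),np.cos(c)])*100,(e@[np.cos(c),np.sin(c)])*100))
E
python3 - <<'E'
from h import *
to(.46,.116,.111,93)
p,d,P=cloud("wrist"); save("w1.png",p)
E
```

```text
tcp [ 0.2613 -0.5671  0.2216] psi 114.7 g 0.999 F [-0.4  1.2  0.2] t 0.1
  shift cm [-46.63  53.72  11.16] az 0.379
  after turn: tx -23.41 ty 67.18
```

View pics/w1.png

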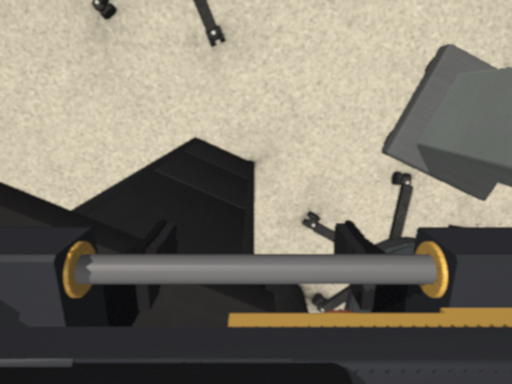

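The moves were refused because every row needs all seven keys. The wrist picture only shows the floor beside the start pose.

>>> drive_tool(rows=[{"tx": 0, "ty": 0, "tz": -0.5, "ax": 0, "ay": 0, "az": 0.095, "claw": 5}, {"tx": 0, "ty": 0, "tz": -0.5, "ax": 0, "ay": 0, "az": 0.095, "claw": 5}, {"tx": 0, "ty": 0, "tz": -0.5, "ax": 0, "ay": 0, "az": 0.095, "claw": 5}, {"tx": 0, "ty": 0, "tz": 0, "ax": 0, "ay": 0, "az": 0.095, "claw": 5}])

```text
time_s: 0.48
tcp_pos: [0.2617, -0.5679, 0.2383]
ee_rot: [[-0.999, -0.047, 0.001], [-0.047, 0.999, -0.001], [-0.0, -0.001, -1.0]]
wrist_force: [0.9, -0.3, -0.3]
gripper_width: 0.78
gripper_force: 0.0
```

>>> drive_tool(rows=[{"tx": -1.17, "ty": 3.36, "tz": 0, "ax": 0, "ay": 0, "az": 0, "claw": 5}, {"tx": -1.17, "ty": 3.36, "tz": 0, "ax": 0, "ay": 0, "az": 0, "claw": 5}, {"tx": -1.17, "ty": 3.36, "tz": 0, "ax": 0, "ay": 0, "az": 0, "claw": 5}, {"tx": -1.17, "ty": 3.36, "tz": 0, "ax": 0, "ay": 0, "az": 0, "claw": 5}, {"tx": -1.17, "ty": 3.36, "tz": 0, "ax": 0, "ay": 0, "az": 0, "claw": 5}, {"tx": -1.17, "ty": 3.36, "tz": 0, "ax": 0, "ay": 0, "az": 0, "claw": 5}, {"tx": -1.17, "ty": 3.36, "tz": 0, "ax": 0, "ay": 0, "az": 0, "claw": 5}, {"tx": -1.17, "ty": 3.36, "tz": 0, "ax": 0, "ay": 0, "az": 0, "claw": 5}, {"tx": -1.17, "ty": 3.36, "tz": 0, "ax": 0, "ay": 0, "az": 0, "claw": 5}, {"tx": -1.17, "ty": 3.36, "tz": 0, "ax": 0, "ay": 0, "az": 0, "claw": 5}])

```text
time_s: 1.32
tcp_pos: [0.3609, -0.2243, 0.2375]
ee_rot: [[-0.999, -0.051, 0.0], [-0.051, 0.999, 0.0], [-0.0, 0.0, -1.0]]
wrist_force: [1.8, 0.6, -0.3]
gripper_width: 0.572
gripper_force: 0.0
```

>>> drive_tool(rows=[{"tx": -1.17, "ty": 3.36, "tz": 0, "ax": 0, "ay": 0, "az": 0, "claw": 5}, {"tx": -1.17, "ty": 3.36, "tz": 0, "ax": 0, "ay": 0, "az": 0, "claw": 5}, {"tx": -1.17, "ty": 3.36, "tz": 0, "ax": 0, "ay": 0, "az": 0, "claw": 5}, {"tx": -1.17, "ty": 3.36, "tz": 0, "ax": 0, "ay": 0, "az": 0, "claw": 5}, {"tx": -1.17, "ty": 3.36, "tz": 0, "ax": 0, "ay": 0, "az": 0, "claw": 5}, {"tx": -1.17, "ty": 3.36, "tz": 0, "ax": 0, "ay": 0, "az": 0, "claw": 5}, {"tx": -1.17, "ty": 3.36, "tz": 0, "ax": 0, "ay": 0, "az": 0, "claw": 5}, {"tx": -1.17, "ty": 3.36, "tz": 0, "ax": 0, "ay": 0, "az": 0, "claw": 5}, {"tx": -1.17, "ty": 3.36, "tz": 0, "ax": 0, "ay": 0, "az": 0, "claw": 5}, {"tx": -1.17, "ty": 3.36, "tz": 0, "ax": 0, "ay": 0, "az": 0, "claw": 5}])

```text
time_s: 2.15
tcp_pos: [0.4603, 0.1174, 0.2375]
ee_rot: [[-0.999, -0.052, -0.0], [-0.052, 0.999, 0.0], [0.0, 0.0, -1.0]]
wrist_force: [0.4, 0.6, 0.4]
gripper_width: 0.572
gripper_force: 0.0
```

```bash
python3 - <<'E'
from h import *
to(.46,.116,.111,93)
p,d,P=cloud("wrist"); save("w2.png",p)
E
```

```text
tcp [0.4603 0.1174 0.2375] psi 93.0 g 0.572 F [0.4 0.6 0.4] t 2.1
  shift cm [ 0.04 -0.14 12.65] az -0.0
  after turn: tx 0.04 ty -0.14
```

View pics/w2.png

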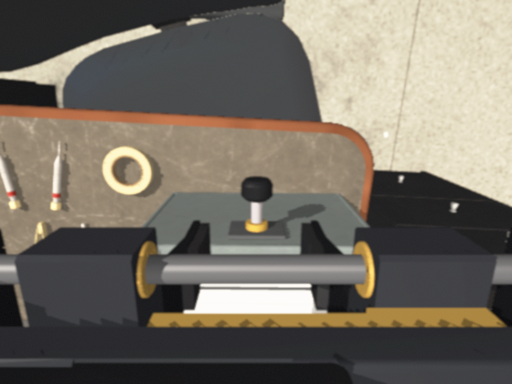

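The knob sits centred between the fingers at pixel (257,188). I'll descend, grip and pull.

>>> drive_tool(rows=[{"tx": 0, "ty": -0.1, "tz": 3, "ax": 0, "ay": 0, "az": 0, "claw": 5}, {"tx": 0, "ty": 0, "tz": 3, "ax": 0, "ay": 0, "az": 0, "claw": 5}, {"tx": 0, "ty": 0, "tz": 3, "ax": 0, "ay": 0, "az": 0, "claw": 5}, {"tx": 0, "ty": 0, "tz": 2.4, "ax": 0, "ay": 0, "az": 0, "claw": 5}, {"tx": 0, "ty": 0, "tz": 1.2, "ax": 0, "ay": 0, "az": 0, "claw": 5}, {"tx": 0, "ty": 0, "tz": 0, "ax": 0, "ay": 0, "az": 0, "claw": 2}, {"tx": 0, "ty": 0, "tz": 0, "ax": 0, "ay": 0, "az": 0, "claw": 2}, {"tx": 0, "ty": 0, "tz": 0, "ax": 0, "ay": 0, "az": 0, "claw": 2}, {"tx": 0, "ty": 0, "tz": 0, "ax": 0, "ay": 0, "az": 0, "claw": 2}, {"tx": 0, "ty": 0, "tz": 0, "ax": 0, "ay": 0, "az": 0, "claw": 2}])

```text
time_s: 3.03
tcp_pos: [0.4613, 0.1184, 0.1126]
ee_rot: [[-0.999, -0.05, 0.004], [-0.05, 0.999, 0.008], [-0.004, 0.008, -1.0]]
wrist_force: [-5.4, 12.9, -1.9]
gripper_width: 0.312
gripper_force: 30.0
```

>>> drive_tool(rows=[{"tx": 0.5, "ty": 0, "tz": 0, "ax": 0, "ay": 0, "az": 0, "claw": 2}, {"tx": 0.5, "ty": 0, "tz": 0, "ax": 0, "ay": 0, "az": 0, "claw": 2}, {"tx": 0.5, "ty": 0, "tz": 0, "ax": 0, "ay": 0, "az": 0, "claw": 2}, {"tx": 0.5, "ty": 0, "tz": 0, "ax": 0, "ay": 0, "az": 0, "claw": 2}, {"tx": 0.5, "ty": 0, "tz": 0, "ax": 0, "ay": 0, "az": 0, "claw": 2}, {"tx": 0.4, "ty": 0, "tz": 0, "ax": 0, "ay": 0, "az": 0, "claw": 2}, {"tx": 0.3, "ty": 0, "tz": 0, "ax": 0, "ay": 0, "az": 0, "claw": 2}, {"tx": 0, "ty": 0, "tz": 0, "ax": 0, "ay": 0, "az": 0, "claw": 2}, {"tx": 0, "ty": 0, "tz": 0, "ax": 0, "ay": 0, "az": 0, "claw": 2}, {"tx": 0, "ty": 0, "tz": 0, "ax": 0, "ay": 0, "az": 0, "claw": 2}])

```text
time_s: 3.87
tcp_pos: [0.4313, 0.1172, 0.1128]
ee_rot: [[-0.999, -0.052, 0.008], [-0.052, 0.999, 0.009], [-0.009, 0.009, -1.0]]
wrist_force: [1.8, 12.4, -7.8]
gripper_width: 0.311
gripper_force: 30.0
```

Pulled 30 mm to the stop. I'll release, lift and go above the nearest driver.

>>> drive_tool(rows=[{"tx": 0, "ty": 0, "tz": 0, "ax": 0, "ay": 0, "az": 0, "claw": 5}, {"tx": 0, "ty": 0, "tz": 0, "ax": 0, "ay": 0, "az": 0, "claw": 5}, {"tx": 0, "ty": 0, "tz": 0, "ax": 0, "ay": 0, "az": 0, "claw": 5}, {"tx": 0, "ty": 0, "tz": 0, "ax": 0, "ay": 0, "az": 0, "claw": 5}, {"tx": 0, "ty": 0, "tz": -3, "ax": 0, "ay": 0, "az": 0, "claw": 5}, {"tx": 0, "ty": 0, "tz": -3, "ax": 0, "ay": 0, "az": 0, "claw": 5}, {"tx": 0, "ty": 0, "tz": -3, "ax": 0, "ay": 0, "az": 0, "claw": 4}, {"tx": 0, "ty": 0, "tz": -3, "ax": 0, "ay": 0, "az": 0, "claw": 4}])

```text
time_s: 4.53
tcp_pos: [0.4281, 0.1122, 0.2332]
ee_rot: [[-0.999, -0.051, -0.0], [-0.051, 0.999, -0.0], [0.0, -0.0, -1.0]]
wrist_force: [-0.4, 0.0, -0.1]
gripper_width: 0.502
gripper_force: 0.0
```

>>> drive_tool(rows=[{"tx": -0.74, "ty": -3.69, "tz": 0, "ax": 0, "ay": 0, "az": 0, "claw": 4}, {"tx": -0.74, "ty": -3.69, "tz": 0, "ax": 0, "ay": 0, "az": 0, "claw": 4}, {"tx": -0.74, "ty": -3.69, "tz": 0, "ax": 0, "ay": 0, "az": 0, "claw": 4}, {"tx": -0.74, "ty": -3.69, "tz": 0, "ax": 0, "ay": 0, "az": 0, "claw": 4}, {"tx": -0.74, "ty": -3.69, "tz": 0, "ax": 0, "ay": 0, "az": 0, "claw": 4}, {"tx": -0.74, "ty": -3.69, "tz": 0, "ax": 0, "ay": 0, "az": 0, "claw": 4}, {"tx": -0.74, "ty": -3.69, "tz": 0, "ax": 0, "ay": 0, "az": 0.11, "claw": 4}, {"tx": 0, "ty": 0, "tz": 0, "ax": 0, "ay": 0, "az": 0.11, "claw": 4}])

```text
time_s: 5.2
tcp_pos: [0.4941, -0.1476, 0.2314]
ee_rot: [[-0.984, 0.179, -0.0], [0.179, 0.984, -0.002], [0.0, -0.002, -1.0]]
wrist_force: [1.0, 0.5, 0.3]
gripper_width: 0.459
gripper_force: 0.0
```

```bash
python3 - <<'E'
from h import *
to(.496,-.137,.004,80)
for n in("wrist","top"):
    p,d,P=cloud(n); save(n+"3.png",p); np.savez(n+"3",p=p,P=P)
    print(n)
    for b in blobs(P,p,(.36,.75,-.42,.06),.004): print(b[0].round(3),np.round(b[1]),round(b[2]),b[3].round(4),b[4])
E
```

```text
tcp [ 0.4941 -0.1476  0.2314] psi 79.7 g 0.459 F [1.  0.5 0.3] t 5.2
  shift cm [-0.    1.12 22.74] az -0.005
  after turn: tx -0.00 ty 1.08
wrist
[ 0.363 -0.221] [ 3. 35.] -85 0.0283 199
[ 0.478 -0.042] [59. 59.] 58 0.0121 1347
[ 0.491 -0.132] [11. 87.] -9 0.0099 404
[ 0.485 -0.264] [ 13. 111.] 0 0.0086 346
[0.547 0.018] [ 44. 113.] -11 0.0287 842
[ 0.488 -0.338] [ 14. 109.] -11 0.0086 385
[ 0.499 -0.197] [12. 73.] 9 0.0097 375
[ 0.567 -0.104] [ 7. 25.] 9 0.0083 93
[ 0.584 -0.164] [10. 58.] -14 0.0091 97
[ 0.71  -0.142] [ 4. 32.] 84 0.0104 47
top
[ 0.724 -0.084] [52. 59.] -88 0.025 519
[ 0.707 -0.003] [ 97. 127.] 37 0.0133 1101
[ 0.713 -0.145] [ 9. 52.] 80 0.0284 64
[ 0.712 -0.301] [ 5. 39.] -84 0.0293 36
[ 0.71  -0.227] [ 2. 58.] -90 0.0281 62
[ 0.624 -0.314] [10. 70.] -8 0.0119 108
[ 0.511 -0.347] [ 3. 48.] -4 0.0095 26
[ 0.497 -0.337] [ 4. 51.] -15 0.0117 26
[ 0.463 -0.043] [24. 60.] -88 0.0145 153
[ 0.452 -0.331] [ 6. 31.] 4 0.0108 28
[ 0.439 -0.267] [ 9. 16.] 4 0.0122 25
[ 0.364 -0.22 ] [ 3. 38.] -83 0.0261 33
```

View pics/wrist3.png

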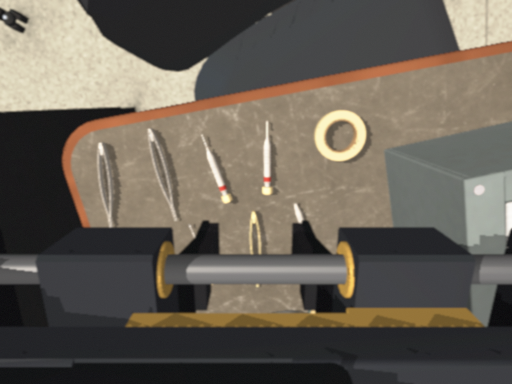

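The wrist view shows the driver lying clear between the tape and the next driver, at (268,160). I'll descend and grip.

>>> drive_tool(rows=[{"tx": 0.3, "ty": 1.3, "tz": 2, "ax": 0, "ay": 0, "az": 0, "claw": 4}, {"tx": 0, "ty": 0, "tz": 4, "ax": 0, "ay": 0, "az": 0, "claw": 4}, {"tx": 0, "ty": 0, "tz": 4, "ax": 0, "ay": 0, "az": 0, "claw": 4}, {"tx": 0, "ty": 0, "tz": 4, "ax": 0, "ay": 0, "az": 0, "claw": 4}, {"tx": 0, "ty": 0, "tz": 4, "ax": 0, "ay": 0, "az": 0, "claw": 4}, {"tx": 0, "ty": 0, "tz": 2.5, "ax": 0, "ay": 0, "az": 0, "claw": 4}, {"tx": 0, "ty": 0, "tz": 1.4, "ax": 0, "ay": 0, "az": 0, "claw": 4}, {"tx": 0, "ty": 0, "tz": 0.7, "ax": 0, "ay": 0, "az": 0, "claw": 4}, {"tx": 0, "ty": 0, "tz": 0, "ax": 0, "ay": 0, "az": 0, "claw": 4}])

```text
time_s: 6.05
tcp_pos: [0.4919, -0.1283, 0.0045]
ee_rot: [[-0.986, 0.164, -0.003], [0.164, 0.986, -0.0], [0.003, -0.001, -1.0]]
wrist_force: [0.0, -0.3, -0.6]
gripper_width: 0.459
gripper_force: 0.0
```

>>> drive_tool(rows=[{"tx": 0, "ty": 0, "tz": 0, "ax": 0, "ay": 0, "az": 0, "claw": 0.4}, {"tx": 0, "ty": 0, "tz": 0, "ax": 0, "ay": 0, "az": 0, "claw": 0.4}, {"tx": 0, "ty": 0, "tz": 0, "ax": 0, "ay": 0, "az": 0, "claw": 0.4}, {"tx": 0, "ty": 0, "tz": 0, "ax": 0, "ay": 0, "az": 0, "claw": 0.4}, {"tx": 0, "ty": 0, "tz": 0, "ax": 0, "ay": 0, "az": 0, "claw": 0.4}, {"tx": 0, "ty": 0, "tz": 0, "ax": 0, "ay": 0, "az": 0, "claw": 0.4}, {"tx": 0, "ty": 0, "tz": 0, "ax": 0, "ay": 0, "az": 0, "claw": 0.4}])

```text
time_s: 6.63
tcp_pos: [0.4933, -0.129, 0.0062]
ee_rot: [[-0.986, 0.167, 0.001], [0.167, 0.986, -0.0], [-0.001, 0.0, -1.0]]
wrist_force: [-0.7, 1.4, 4.5]
gripper_width: 0.111
gripper_force: 30.0
```

Gripped at 9.7 mm. I'll lift, carry it to the slot and turn it across the box.

>>> drive_tool(rows=[{"tx": 0, "ty": 0, "tz": -2, "ax": 0, "ay": 0, "az": 0, "claw": 0.4}, {"tx": 0, "ty": 0, "tz": -4, "ax": 0, "ay": 0, "az": 0, "claw": 0.4}, {"tx": 0, "ty": 0, "tz": -4, "ax": 0, "ay": 0, "az": 0, "claw": 0.4}, {"tx": 0, "ty": 0, "tz": -4, "ax": 0, "ay": 0, "az": 0, "claw": 0.4}, {"tx": 0, "ty": 0, "tz": -4, "ax": 0, "ay": 0, "az": 0, "claw": 0.4}, {"tx": 0, "ty": 0, "tz": -3, "ax": 0, "ay": 0, "az": 0, "claw": 0.4}])

```text
time_s: 7.13
tcp_pos: [0.4934, -0.1292, 0.2193]
ee_rot: [[-0.986, 0.167, 0.004], [0.167, 0.986, -0.0], [-0.004, 0.0, -1.0]]
wrist_force: [1.3, 0.4, -1.3]
gripper_width: 0.127
gripper_force: 30.0
```

>>> drive_tool(rows=[{"tx": -0.73, "ty": 3.7, "tz": 0, "ax": 0, "ay": 0, "az": 0, "claw": 0.4}, {"tx": -0.73, "ty": 3.7, "tz": 0, "ax": 0, "ay": 0, "az": 0, "claw": 0.4}, {"tx": -0.73, "ty": 3.7, "tz": 0, "ax": 0, "ay": 0, "az": 0, "claw": 0.4}, {"tx": -0.73, "ty": 3.7, "tz": 0, "ax": 0, "ay": 0, "az": 0, "claw": 0.4}, {"tx": -0.73, "ty": 3.7, "tz": 0, "ax": 0, "ay": 0, "az": 0, "claw": 0.4}, {"tx": -0.73, "ty": 3.7, "tz": 0, "ax": 0, "ay": 0, "az": 0, "claw": 0.4}, {"tx": -0.73, "ty": 3.7, "tz": 0, "ax": 0, "ay": 0, "az": 0, "claw": 0.4}])

```text
time_s: 7.72
tcp_pos: [0.5867, 0.1195, 0.2154]
ee_rot: [[-0.986, 0.167, -0.0], [0.167, 0.986, -0.0], [0.0, -0.0, -1.0]]
wrist_force: [0.5, -1.5, 0.1]
gripper_width: 0.116
gripper_force: 30.0
```

>>> drive_tool(rows=[{"tx": 0, "ty": 0, "tz": 0, "ax": 0, "ay": 0, "az": -0.12, "claw": 0.4}, {"tx": 0, "ty": 0, "tz": 0, "ax": 0, "ay": 0, "az": -0.12, "claw": 0.4}, {"tx": 0, "ty": 0, "tz": 0, "ax": 0, "ay": 0, "az": -0.12, "claw": 0.4}, {"tx": 0, "ty": 0, "tz": 0, "ax": 0, "ay": 0, "az": -0.12, "claw": 0.4}, {"tx": 0, "ty": 0, "tz": 0, "ax": 0, "ay": 0, "az": -0.12, "claw": 0.4}, {"tx": 0, "ty": 0, "tz": 0, "ax": 0, "ay": 0, "az": -0.12, "claw": 0.4}, {"tx": 0, "ty": 0, "tz": 0, "ax": 0, "ay": 0, "az": -0.12, "claw": 0.4}, {"tx": 0, "ty": 0, "tz": 0, "ax": 0, "ay": 0, "az": -0.12, "claw": 0.4}])

```text
time_s: 8.38
tcp_pos: [0.5863, 0.1177, 0.2151]
ee_rot: [[-0.698, -0.716, -0.001], [-0.716, 0.698, -0.0], [0.001, 0.001, -1.0]]
wrist_force: [-0.2, 0.2, -0.6]
gripper_width: 0.118
gripper_force: 30.0
```

>>> drive_tool(rows=[{"tx": 0, "ty": 0, "tz": 0, "ax": 0, "ay": 0, "az": -0.12, "claw": 0.4}, {"tx": 0, "ty": 0, "tz": 0, "ax": 0, "ay": 0, "az": -0.12, "claw": 0.4}, {"tx": 0, "ty": 0, "tz": 0, "ax": 0, "ay": 0, "az": -0.12, "claw": 0.4}, {"tx": 0, "ty": 0, "tz": 0, "ax": 0, "ay": 0, "az": -0.12, "claw": 0.4}, {"tx": 0, "ty": 0, "tz": 0, "ax": 0, "ay": 0, "az": -0.12, "claw": 0.4}, {"tx": 0, "ty": 0, "tz": 0, "ax": 0, "ay": 0, "az": -0.12, "claw": 0.4}, {"tx": 0, "ty": 0, "tz": 0, "ax": 0, "ay": 0, "az": -0.11, "claw": 0.4}, {"tx": 0, "ty": 0, "tz": 0, "ax": 0, "ay": 0, "az": 0, "claw": 0.4}])

```text
time_s: 9.05
tcp_pos: [0.5864, 0.1177, 0.2152]
ee_rot: [[0.053, -0.999, -0.001], [-0.999, -0.053, -0.0], [0.0, 0.001, -1.0]]
wrist_force: [0.0, -0.4, 0.0]
gripper_width: 0.114
gripper_force: 30.0
```

```bash
python3 - <<'E'
from h import *
to(.587,.118,.105,183)
p,d,P=cloud("scene"); save("s4.png",p)
p,d,P=cloud("top");
for b in blobs(P,p,(.36,.75,-.42,.06),.003): print(b[0].round(3),np.round(b[1]),round(b[2]),b[3].round(4),b[4])
E
```

```text
tcp [0.5864 0.1177 0.2152] psi -177.0 g 0.114 F [ 0.  -0.4  0. ] t 9.1
  shift cm [-0.03 -0.07 11.02] az 0.0
  after turn: tx -0.03 ty -0.06
[ 0.722 -0.085] [57. 61.] 83 0.0247 526
[0.627 0.   ] [116. 245.] 1 0.0153 1368
[ 0.713 -0.146] [ 9. 51.] 80 0.029 62
[ 0.711 -0.298] [ 4. 34.] -85 0.0292 34
[ 0.71  -0.227] [ 2. 57.] 90 0.0292 64
[ 0.626 -0.314] [14. 77.] -8 0.0121 122
[ 0.614 -0.239] [14. 70.] 8 0.0117 117
[ 0.598 -0.101] [13. 91.] 10 0.0111 145
[ 0.568 -0.165] [ 9. 21.] -4 0.0134 25
[ 0.487 -0.337] [ 18. 103.] -12 0.011 119
[ 0.502 -0.2  ] [13. 72.] 9 0.0123 121
[ 0.496 -0.263] [ 7. 58.] -2 0.0118 36
[ 0.481 -0.044] [60. 61.] 87 0.0149 366
[ 0.444 -0.268] [15. 31.] -14 0.012 41
[ 0.364 -0.22 ] [ 3. 38.] -82 0.0264 31
```

View pics/s4.png

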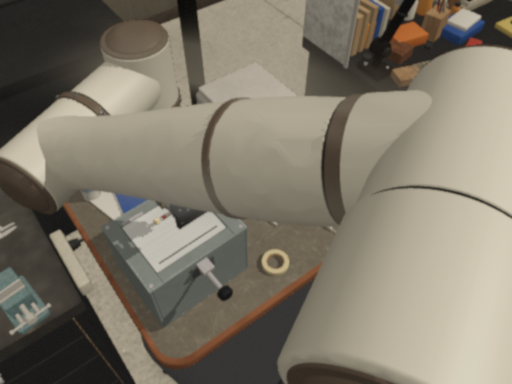

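The knob stands out at (225,293) and the driver is held over the flap at about (165,215). I'll lower it and push the flap down.

>>> drive_tool(rows=[{"tx": 0, "ty": 0, "tz": 2.5, "ax": 0, "ay": 0, "az": 0, "claw": 0.4}, {"tx": 0, "ty": 0, "tz": 2, "ax": 0, "ay": 0, "az": 0, "claw": 0.4}, {"tx": 0, "ty": 0, "tz": 1, "ax": 0, "ay": 0, "az": 0, "claw": 0.4}, {"tx": 0, "ty": 0, "tz": 1, "ax": 0, "ay": 0, "az": 0, "claw": 0.4}])

```text
time_s: 9.48
tcp_pos: [0.5865, 0.1176, 0.1499]
ee_rot: [[0.05, -0.999, -0.001], [-0.999, -0.05, -0.001], [0.001, 0.001, -1.0]]
wrist_force: [0.3, -0.7, 2.0]
gripper_width: 0.12
gripper_force: 30.0
```

>>> drive_tool(rows=[{"tx": 0, "ty": 0, "tz": 1, "ax": 0, "ay": 0, "az": 0, "claw": 0.4}, {"tx": 0, "ty": 0, "tz": 1, "ax": 0, "ay": 0, "az": 0, "claw": 0.4}, {"tx": 0, "ty": 0, "tz": 1, "ax": 0, "ay": 0, "az": 0, "claw": 0.4}, {"tx": 0, "ty": 0, "tz": 1, "ax": 0, "ay": 0, "az": 0, "claw": 0.4}, {"tx": 0, "ty": 0, "tz": 0.7, "ax": 0, "ay": 0, "az": 0, "claw": 0.4}, {"tx": 0, "ty": 0, "tz": 0, "ax": 0, "ay": 0, "az": 0, "claw": 0.4}])

```text
time_s: 9.98
tcp_pos: [0.5852, 0.1174, 0.1014]
ee_rot: [[0.05, -0.999, -0.004], [-0.999, -0.05, -0.001], [0.001, 0.004, -1.0]]
wrist_force: [-2.1, 0.6, 0.1]
gripper_width: 0.114
gripper_force: 31.6
```

>>> drive_tool(rows=[{"tx": 0, "ty": 0, "tz": 0, "ax": 0, "ay": 0, "az": 0, "claw": 4}, {"tx": 0, "ty": 0, "tz": 0, "ax": 0, "ay": 0, "az": 0, "claw": 4}, {"tx": 0, "ty": 0, "tz": 0, "ax": 0, "ay": 0, "az": 0, "claw": 4}, {"tx": 0, "ty": 0, "tz": 0, "ax": 0, "ay": 0, "az": 0, "claw": 4}, {"tx": 0, "ty": 0, "tz": 0, "ax": 0, "ay": 0, "az": 0, "claw": 4}, {"tx": 0, "ty": 0, "tz": 0, "ax": 0, "ay": 0, "az": 0, "claw": 4}, {"tx": 0, "ty": 0, "tz": 0, "ax": 0, "ay": 0, "az": 0, "claw": 4}, {"tx": 0, "ty": 0, "tz": 0, "ax": 0, "ay": 0, "az": 0, "claw": 4}])

```text
time_s: 10.65
tcp_pos: [0.5864, 0.1177, 0.1035]
ee_rot: [[0.051, -0.999, -0.0], [-0.999, -0.051, -0.0], [0.0, 0.0, -1.0]]
wrist_force: [-2.5, -0.9, 0.5]
gripper_width: 0.455
gripper_force: 1.0
```

```bash
python3 - <<'E'
from h import *
to(.587,.118,.22,183)
p,d,P=cloud("wrist"); save("w5.png",p)
E
```

```text
tcp [0.5864 0.1177 0.1035] psi -177.1 g 0.455 F [-2.5 -0.9  0.5] t 10.7
  shift cm [ -0.02  -0.05 -11.65] az -0.001
  after turn: tx -0.02 ty -0.06
```

View pics/w5.png

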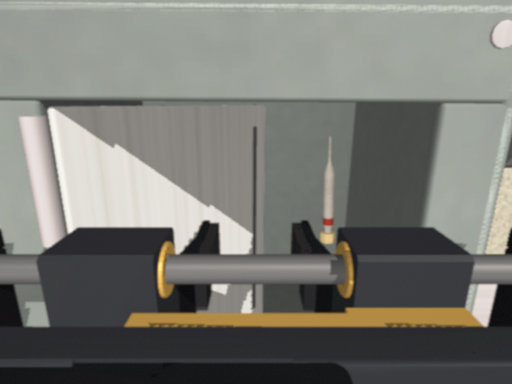

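The driver lies on the box floor, seen through the open slot at (328,190). I'll lift and go to the next driver.

>>> drive_tool(rows=[{"tx": 0, "ty": 0, "tz": -3, "ax": 0, "ay": 0, "az": 0, "claw": 4}, {"tx": 0, "ty": 0, "tz": -3, "ax": 0, "ay": 0, "az": 0, "claw": 4}, {"tx": 0, "ty": 0, "tz": -3, "ax": 0, "ay": 0, "az": 0, "claw": 4}, {"tx": 0, "ty": 0, "tz": -3, "ax": 0, "ay": 0, "az": 0.1135, "claw": 4}, {"tx": 0, "ty": 0, "tz": 0, "ax": 0, "ay": 0, "az": 0.1135, "claw": 4}, {"tx": 0, "ty": 0, "tz": 0, "ax": 0, "ay": 0, "az": 0.1135, "claw": 4}, {"tx": 0, "ty": 0, "tz": 0, "ax": 0, "ay": 0, "az": 0.1135, "claw": 4}, {"tx": 0, "ty": 0, "tz": 0, "ax": 0, "ay": 0, "az": 0.1135, "claw": 4}, {"tx": 0, "ty": 0, "tz": 0, "ax": 0, "ay": 0, "az": 0.1135, "claw": 4}, {"tx": 0, "ty": 0, "tz": 0, "ax": 0, "ay": 0, "az": 0.1135, "claw": 4}])

```text
time_s: 11.53
tcp_pos: [0.588, 0.1182, 0.2244]
ee_rot: [[-0.681, -0.732, 0.004], [-0.732, 0.681, 0.001], [-0.003, -0.002, -1.0]]
wrist_force: [0.4, -0.9, 0.2]
gripper_width: 0.455
gripper_force: 0.0
```

>>> drive_tool(rows=[{"tx": 0, "ty": 0, "tz": 0, "ax": 0, "ay": 0, "az": 0.1135, "claw": 4}, {"tx": 0, "ty": 0, "tz": 0, "ax": 0, "ay": 0, "az": 0.1135, "claw": 4}, {"tx": 0, "ty": 0, "tz": 0, "ax": 0, "ay": 0, "az": 0.1135, "claw": 4}, {"tx": 0, "ty": 0, "tz": 0, "ax": 0, "ay": 0, "az": 0.1135, "claw": 4}, {"tx": 0, "ty": 0, "tz": 0, "ax": 0, "ay": 0, "az": 0.1135, "claw": 4}, {"tx": 0, "ty": 0, "tz": 0, "ax": 0, "ay": 0, "az": 0.1135, "claw": 4}])

```text
time_s: 12.03
tcp_pos: [0.588, 0.1181, 0.2243]
ee_rot: [[-0.99, -0.14, 0.004], [-0.14, 0.99, 0.001], [-0.004, 0.0, -1.0]]
wrist_force: [-0.4, -0.7, -0.8]
gripper_width: 0.463
gripper_force: 0.0
```

>>> drive_tool(rows=[{"tx": 1.47, "ty": -3.33, "tz": 0, "ax": 0, "ay": 0, "az": 0, "claw": 4}, {"tx": 1.47, "ty": -3.33, "tz": 0, "ax": 0, "ay": 0, "az": 0, "claw": 4}, {"tx": 1.47, "ty": -3.33, "tz": 0, "ax": 0, "ay": 0, "az": 0, "claw": 4}, {"tx": 1.47, "ty": -3.33, "tz": 0, "ax": 0, "ay": 0, "az": 0, "claw": 4}, {"tx": 1.47, "ty": -3.33, "tz": 0, "ax": 0, "ay": 0, "az": 0, "claw": 4}, {"tx": 1.47, "ty": -3.33, "tz": 0, "ax": 0, "ay": 0, "az": 0, "claw": 4}, {"tx": 1.47, "ty": -3.33, "tz": 0, "ax": 0, "ay": 0, "az": 0, "claw": 4}, {"tx": 1.47, "ty": -3.33, "tz": 0, "ax": 0, "ay": 0, "az": 0, "claw": 4}, {"tx": 1.47, "ty": -3.33, "tz": 0, "ax": 0, "ay": 0, "az": 0, "claw": 4}, {"tx": 0, "ty": 0, "tz": 0, "ax": 0, "ay": 0, "az": 0, "claw": 4}])

```text
time_s: 12.87
tcp_pos: [0.499, -0.2028, 0.2244]
ee_rot: [[-0.99, -0.14, 0.003], [-0.141, 0.99, -0.002], [-0.003, -0.002, -1.0]]
wrist_force: [0.3, 0.8, -0.0]
gripper_width: 0.458
gripper_force: 0.0
```

```bash
cat >> h.py <<'E'
def look(box=(.36,.75,-.42,.06),names=("wrist",)):
    for n in names:
        p,d,P=cloud(n); print(n)
        for b in blobs(P,p,box,.004,.02): 
            if b[4]>60 and b[1][0]<25: print(b[0].round(3),np.round(b[1]),round(b[2],1),b[3].round(4),b[4])
E
python3 - <<'E'
from h import *
to(.5,-.198,.004,98.5)
look()
E
```

```text
tcp [ 0.499  -0.2028  0.2244] psi 98.1 g 0.458 F [ 0.3  0.8 -0. ] t 12.9
  shift cm [-0.11  0.51 22.04] az -0.007
  after turn: tx -0.17 ty 0.46
wrist
[ 0.363 -0.221] [ 2. 34.] -84.1 0.019 127
[ 0.487 -0.338] [ 13. 106.] -11.6 0.0086 357
[ 0.483 -0.264] [ 13. 107.] 0.7 0.009 293
[ 0.495 -0.197] [11. 80.] 8.9 0.0097 402
[ 0.585 -0.165] [13. 61.] -7.5 0.0087 156
[ 0.574 -0.104] [ 8. 40.] 11.6 0.0083 143
[ 0.708 -0.221] [ 3. 65.] 89.7 0.016 135
```

>>> drive_tool(rows=[{"tx": 0.1, "ty": 0.45, "tz": 2, "ax": 0, "ay": 0, "az": 0, "claw": 4}, {"tx": 0, "ty": 0, "tz": 4, "ax": 0, "ay": 0, "az": 0, "claw": 4}, {"tx": 0, "ty": 0, "tz": 4, "ax": 0, "ay": 0, "az": 0, "claw": 4}, {"tx": 0, "ty": 0, "tz": 4, "ax": 0, "ay": 0, "az": 0, "claw": 4}, {"tx": 0, "ty": 0, "tz": 4, "ax": 0, "ay": 0, "az": 0, "claw": 4}, {"tx": 0, "ty": 0, "tz": 2.5, "ax": 0, "ay": 0, "az": 0, "claw": 4}, {"tx": 0, "ty": 0, "tz": 1, "ax": 0, "ay": 0, "az": 0, "claw": 4}, {"tx": 0, "ty": 0, "tz": 0.5, "ax": 0, "ay": 0, "az": 0, "claw": 4}, {"tx": 0, "ty": 0, "tz": 0, "ax": 0, "ay": 0, "az": 0, "claw": 4}])

```text
time_s: 13.67
tcp_pos: [0.4989, -0.1934, 0.0036]
ee_rot: [[-0.989, -0.147, 0.001], [-0.147, 0.989, -0.0], [-0.001, -0.001, -1.0]]
wrist_force: [0.1, -0.5, 0.7]
gripper_width: 0.46
gripper_force: 0.0
```

>>> drive_tool(rows=[{"tx": 0, "ty": 0, "tz": 0, "ax": 0, "ay": 0, "az": 0, "claw": 0.4}, {"tx": 0, "ty": 0, "tz": 0, "ax": 0, "ay": 0, "az": 0, "claw": 0.4}, {"tx": 0, "ty": 0, "tz": 0, "ax": 0, "ay": 0, "az": 0, "claw": 0.4}, {"tx": 0, "ty": 0, "tz": 0, "ax": 0, "ay": 0, "az": 0, "claw": 0.4}, {"tx": 0, "ty": 0, "tz": 0, "ax": 0, "ay": 0, "az": 0, "claw": 0.4}, {"tx": 0, "ty": 0, "tz": 0, "ax": 0, "ay": 0, "az": 0, "claw": 0.4}, {"tx": 0, "ty": 0, "tz": 0, "ax": 0, "ay": 0, "az": 0, "claw": 0.4}])

```text
time_s: 14.25
tcp_pos: [0.4982, -0.1938, 0.0043]
ee_rot: [[-0.989, -0.146, 0.001], [-0.146, 0.989, -0.0], [-0.001, -0.0, -1.0]]
wrist_force: [-0.2, 1.2, 4.3]
gripper_width: 0.122
gripper_force: 30.0
```

>>> drive_tool(rows=[{"tx": 0, "ty": 0, "tz": -2, "ax": 0, "ay": 0, "az": 0, "claw": 0.4}, {"tx": 0, "ty": 0, "tz": -4, "ax": 0, "ay": 0, "az": 0, "claw": 0.4}, {"tx": 0, "ty": 0, "tz": -4, "ax": 0, "ay": 0, "az": 0, "claw": 0.4}, {"tx": 0, "ty": 0, "tz": -4, "ax": 0, "ay": 0, "az": 0, "claw": 0.4}, {"tx": 0, "ty": 0, "tz": -4, "ax": 0, "ay": 0, "az": 0, "claw": 0.4}, {"tx": 0, "ty": 0, "tz": -3, "ax": 0, "ay": 0, "az": 0, "claw": 0.4}])

```text
time_s: 14.75
tcp_pos: [0.4983, -0.1939, 0.2173]
ee_rot: [[-0.989, -0.146, 0.004], [-0.146, 0.989, -0.001], [-0.004, -0.002, -1.0]]
wrist_force: [1.1, -0.6, -0.6]
gripper_width: 0.123
gripper_force: 30.0
```

>>> drive_tool(rows=[{"tx": -1.49, "ty": 3.33, "tz": 0, "ax": 0, "ay": 0, "az": 0, "claw": 0.4}, {"tx": -1.49, "ty": 3.33, "tz": 0, "ax": 0, "ay": 0, "az": 0, "claw": 0.4}, {"tx": -1.49, "ty": 3.33, "tz": 0, "ax": 0, "ay": 0, "az": 0, "claw": 0.4}, {"tx": -1.49, "ty": 3.33, "tz": 0, "ax": 0, "ay": 0, "az": 0, "claw": 0.4}, {"tx": -1.49, "ty": 3.33, "tz": 0, "ax": 0, "ay": 0, "az": 0, "claw": 0.4}, {"tx": -1.49, "ty": 3.33, "tz": 0, "ax": 0, "ay": 0, "az": 0, "claw": 0.4}, {"tx": -1.49, "ty": 3.33, "tz": 0, "ax": 0, "ay": 0, "az": 0, "claw": 0.4}, {"tx": -1.49, "ty": 3.33, "tz": 0, "ax": 0, "ay": 0, "az": 0, "claw": 0.4}, {"tx": -1.49, "ty": 3.33, "tz": 0, "ax": 0, "ay": 0, "az": 0, "claw": 0.4}])

```text
time_s: 15.5
tcp_pos: [0.5866, 0.1241, 0.2133]
ee_rot: [[-0.989, -0.146, -0.001], [-0.146, 0.989, -0.0], [0.001, -0.0, -1.0]]
wrist_force: [0.3, 0.0, 0.1]
gripper_width: 0.124
gripper_force: 30.0
```

>>> drive_tool(rows=[{"tx": 0, "ty": 0, "tz": 0, "ax": 0, "ay": 0, "az": -0.114, "claw": 0.4}, {"tx": 0, "ty": 0, "tz": 0, "ax": 0, "ay": 0, "az": -0.114, "claw": 0.4}, {"tx": 0, "ty": 0, "tz": 0, "ax": 0, "ay": 0, "az": -0.114, "claw": 0.4}, {"tx": 0, "ty": 0, "tz": 0, "ax": 0, "ay": 0, "az": -0.114, "claw": 0.4}, {"tx": 0, "ty": 0, "tz": 0, "ax": 0, "ay": 0, "az": -0.114, "claw": 0.4}, {"tx": 0, "ty": 0, "tz": 0, "ax": 0, "ay": 0, "az": -0.114, "claw": 0.4}, {"tx": 0, "ty": 0, "tz": 0, "ax": 0, "ay": 0, "az": -0.114, "claw": 0.4}])

```text
time_s: 16.08
tcp_pos: [0.5864, 0.1223, 0.2131]
ee_rot: [[-0.582, -0.813, -0.001], [-0.813, 0.582, -0.0], [0.001, 0.001, -1.0]]
wrist_force: [-0.3, -0.2, -0.2]
gripper_width: 0.115
gripper_force: 30.0
```

>>> drive_tool(rows=[{"tx": 0, "ty": 0, "tz": 0, "ax": 0, "ay": 0, "az": -0.114, "claw": 0.4}, {"tx": 0, "ty": 0, "tz": 0, "ax": 0, "ay": 0, "az": -0.114, "claw": 0.4}, {"tx": 0, "ty": 0, "tz": 0, "ax": 0, "ay": 0, "az": -0.114, "claw": 0.4}, {"tx": 0, "ty": 0, "tz": 0, "ax": 0, "ay": 0, "az": -0.114, "claw": 0.4}, {"tx": 0, "ty": 0, "tz": 0, "ax": 0, "ay": 0, "az": -0.114, "claw": 0.4}, {"tx": 0, "ty": 0, "tz": 0, "ax": 0, "ay": 0, "az": -0.114, "claw": 0.4}, {"tx": 0, "ty": 0, "tz": 0, "ax": 0, "ay": 0, "az": 0, "claw": 0.4}])

```text
time_s: 16.67
tcp_pos: [0.5865, 0.1223, 0.2131]
ee_rot: [[0.059, -0.998, -0.001], [-0.998, -0.059, -0.0], [0.0, 0.001, -1.0]]
wrist_force: [0.5, -0.1, 0.1]
gripper_width: 0.118
gripper_force: 30.0
```

```bash
python3 - <<'E'
from h import *
to(.587,.118,.105,183)
look(names=("top",))
E
```

```text
tcp [0.5865 0.1223 0.2131] psi -176.6 g 0.118 F [ 0.5 -0.1  0.1] t 16.7
  shift cm [ 0.43 -0.03 10.81] az 0.007
  after turn: tx 0.43 ty -0.03
top
[ 0.623 -0.313] [11. 70.] -7.7 0.0123 113
[ 0.616 -0.242] [15. 73.] 9.4 0.0117 108
[ 0.6   -0.102] [10. 87.] 9.4 0.0111 128
```

>>> drive_tool(rows=[{"tx": 0.4, "ty": 0, "tz": 2.5, "ax": 0, "ay": 0, "az": 0, "claw": 0.4}, {"tx": 0, "ty": 0, "tz": 2, "ax": 0, "ay": 0, "az": 0, "claw": 0.4}, {"tx": 0, "ty": 0, "tz": 1, "ax": 0, "ay": 0, "az": 0, "claw": 0.4}, {"tx": 0, "ty": 0, "tz": 1, "ax": 0, "ay": 0, "az": 0, "claw": 0.4}, {"tx": 0, "ty": 0, "tz": 1, "ax": 0, "ay": 0, "az": 0, "claw": 0.4}, {"tx": 0, "ty": 0, "tz": 1, "ax": 0, "ay": 0, "az": 0, "claw": 0.4}, {"tx": 0, "ty": 0, "tz": 1, "ax": 0, "ay": 0, "az": 0, "claw": 0.4}, {"tx": 0, "ty": 0, "tz": 1, "ax": 0, "ay": 0, "az": 0, "claw": 0.4}, {"tx": 0, "ty": 0, "tz": 0.5, "ax": 0, "ay": 0, "az": 0, "claw": 0.4}, {"tx": 0, "ty": 0, "tz": 0, "ax": 0, "ay": 0, "az": 0, "claw": 0.4}])

```text
time_s: 17.55
tcp_pos: [0.5856, 0.118, 0.1016]
ee_rot: [[0.057, -0.998, -0.004], [-0.998, -0.057, -0.001], [0.001, 0.004, -1.0]]
wrist_force: [-3.1, 0.1, 0.6]
gripper_width: 0.119
gripper_force: 31.7
```

>>> drive_tool(rows=[{"tx": 0, "ty": 0, "tz": 0, "ax": 0, "ay": 0, "az": 0, "claw": 4}, {"tx": 0, "ty": 0, "tz": 0, "ax": 0, "ay": 0, "az": 0, "claw": 4}, {"tx": 0, "ty": 0, "tz": 0, "ax": 0, "ay": 0, "az": 0, "claw": 4}, {"tx": 0, "ty": 0, "tz": 0, "ax": 0, "ay": 0, "az": 0, "claw": 4}, {"tx": 0, "ty": 0, "tz": 0, "ax": 0, "ay": 0, "az": 0, "claw": 4}, {"tx": 0, "ty": 0, "tz": 0, "ax": 0, "ay": 0, "az": 0, "claw": 4}, {"tx": 0, "ty": 0, "tz": 0, "ax": 0, "ay": 0, "az": 0, "claw": 4}, {"tx": 0, "ty": 0, "tz": 0, "ax": 0, "ay": 0, "az": 0, "claw": 4}])

```text
time_s: 18.22
tcp_pos: [0.5868, 0.1183, 0.1035]
ee_rot: [[0.057, -0.998, -0.0], [-0.998, -0.057, -0.0], [0.0, 0.0, -1.0]]
wrist_force: [-2.8, 0.1, -0.0]
gripper_width: 0.457
gripper_force: 1.1
```

```bash
python3 - <<'E'
from h import *
to(.587,.118,.22,183)
p,d,P=cloud("wrist"); save("w6.png",p)
# floor objects inside the box
look((.5,.68,.01,.23))
np.savez("w6",P=P)
E
```

```text
tcp [0.5868 0.1183 0.1035] psi -176.7 g 0.457 F [-2.8  0.1 -0. ] t 18.2
  shift cm [ 3.000e-02 -1.000e-02 -1.165e+01] az 0.005
  after turn: tx 0.03 ty -0.01
wrist
[0.557 0.203] [ 2. 33.] 2.7 0.0195 248
```

>>> drive_tool(rows=[{"tx": 0, "ty": 0, "tz": -3, "ax": 0, "ay": 0, "az": 0, "claw": 4}, {"tx": 0, "ty": 0, "tz": -3, "ax": 0, "ay": 0, "az": 0, "claw": 4}, {"tx": 0, "ty": 0, "tz": -3, "ax": 0, "ay": 0, "az": 0, "claw": 4}, {"tx": 0, "ty": 0, "tz": -2.5, "ax": 0, "ay": 0, "az": 0.1157, "claw": 4}, {"tx": 0, "ty": 0, "tz": 0, "ax": 0, "ay": 0, "az": 0.1157, "claw": 4}, {"tx": 0, "ty": 0, "tz": 0, "ax": 0, "ay": 0, "az": 0.1157, "claw": 4}, {"tx": 0, "ty": 0, "tz": 0, "ax": 0, "ay": 0, "az": 0.1157, "claw": 4}, {"tx": 0, "ty": 0, "tz": 0, "ax": 0, "ay": 0, "az": 0.1157, "claw": 4}, {"tx": 0, "ty": 0, "tz": 0, "ax": 0, "ay": 0, "az": 0.1157, "claw": 4}, {"tx": 0, "ty": 0, "tz": 0, "ax": 0, "ay": 0, "az": 0.1157, "claw": 4}])

```text
time_s: 19.15
tcp_pos: [0.5884, 0.1188, 0.2193]
ee_rot: [[-0.687, -0.726, 0.004], [-0.726, 0.687, 0.001], [-0.003, -0.002, -1.0]]
wrist_force: [0.8, 0.3, -0.7]
gripper_width: 0.459
gripper_force: 0.0
```

>>> drive_tool(rows=[{"tx": 0, "ty": 0, "tz": 0, "ax": 0, "ay": 0, "az": 0.1157, "claw": 4}, {"tx": 0, "ty": 0, "tz": 0, "ax": 0, "ay": 0, "az": 0.1157, "claw": 4}, {"tx": 0, "ty": 0, "tz": 0, "ax": 0, "ay": 0, "az": 0.1157, "claw": 4}, {"tx": 0, "ty": 0, "tz": 0, "ax": 0, "ay": 0, "az": 0.1157, "claw": 4}, {"tx": 0, "ty": 0, "tz": 0, "ax": 0, "ay": 0, "az": 0.1157, "claw": 4}, {"tx": 0, "ty": 0, "tz": 0, "ax": 0, "ay": 0, "az": 0.1157, "claw": 4}, {"tx": 0, "ty": 0, "tz": 0, "ax": 0, "ay": 0, "az": 0.1157, "claw": 4}, {"tx": 0, "ty": 0, "tz": 0, "ax": 0, "ay": 0, "az": 0.1157, "claw": 4}])

```text
time_s: 19.82
tcp_pos: [0.5884, 0.1188, 0.2193]
ee_rot: [[-0.994, 0.112, 0.004], [0.112, 0.994, 0.001], [-0.004, 0.001, -1.0]]
wrist_force: [-0.2, -0.1, 0.2]
gripper_width: 0.463
gripper_force: 0.0
```

>>> drive_tool(rows=[{"tx": -0.29, "ty": -3.55, "tz": 0, "ax": 0, "ay": 0, "az": 0, "claw": 4}, {"tx": -0.29, "ty": -3.55, "tz": 0, "ax": 0, "ay": 0, "az": 0, "claw": 4}, {"tx": -0.29, "ty": -3.55, "tz": 0, "ax": 0, "ay": 0, "az": 0, "claw": 4}, {"tx": -0.29, "ty": -3.55, "tz": 0, "ax": 0, "ay": 0, "az": 0, "claw": 4}, {"tx": -0.29, "ty": -3.55, "tz": 0, "ax": 0, "ay": 0, "az": 0, "claw": 4}, {"tx": -0.29, "ty": -3.55, "tz": 0, "ax": 0, "ay": 0, "az": 0, "claw": 4}, {"tx": -0.29, "ty": -3.55, "tz": 0, "ax": 0, "ay": 0, "az": 0, "claw": 4}, {"tx": -0.29, "ty": -3.55, "tz": 0, "ax": 0, "ay": 0, "az": 0, "claw": 4}, {"tx": 0, "ty": 0, "tz": 0, "ax": 0, "ay": 0, "az": 0, "claw": 4}, {"tx": 0, "ty": 0, "tz": 0, "ax": 0, "ay": 0, "az": 0, "claw": 4}])

```text
time_s: 20.65
tcp_pos: [0.5805, -0.1686, 0.2189]
ee_rot: [[-0.994, 0.11, 0.003], [0.11, 0.994, -0.001], [-0.003, -0.0, -1.0]]
wrist_force: [-0.2, -0.1, -0.2]
gripper_width: 0.459
gripper_force: 0.0
```

```bash
python3 - <<'E'
from h import *
to(.61,-.167,.004,84)
look()
E
```

```text
tcp [ 0.5805 -0.1686  0.2189] psi 83.7 g 0.459 F [-0.2 -0.1 -0.2] t 20.6
  shift cm [-2.85  0.5  21.5 ] az -0.006
  after turn: tx -2.92 ty 0.47
wrist
[ 0.487 -0.264] [ 14. 115.] 0.9 0.0089 417
[ 0.486 -0.338] [ 14. 105.] -11.5 0.0087 489
[ 0.598 -0.099] [ 9. 88.] 9.6 0.0085 473
[ 0.602 -0.167] [12. 94.] -7.4 0.0089 200
[ 0.611 -0.239] [11. 73.] 10.0 0.0095 365
[ 0.613 -0.31 ] [ 8. 60.] -8.4 0.0092 290
```

>>> drive_tool(rows=[{"tx": -1.4, "ty": 0.15, "tz": 2, "ax": 0, "ay": 0, "az": 0.02, "claw": 4}, {"tx": -1.4, "ty": 0.15, "tz": 3.5, "ax": 0, "ay": 0, "az": 0, "claw": 4}, {"tx": 0, "ty": 0, "tz": 4, "ax": 0, "ay": 0, "az": 0, "claw": 4}, {"tx": 0, "ty": 0, "tz": 4, "ax": 0, "ay": 0, "az": 0, "claw": 4}, {"tx": 0, "ty": 0, "tz": 4, "ax": 0, "ay": 0, "az": 0, "claw": 4}, {"tx": 0, "ty": 0, "tz": 2.5, "ax": 0, "ay": 0, "az": 0, "claw": 4}, {"tx": 0, "ty": 0, "tz": 1, "ax": 0, "ay": 0, "az": 0, "claw": 4}, {"tx": 0, "ty": 0, "tz": 0.5, "ax": 0, "ay": 0, "az": 0, "claw": 4}, {"tx": 0, "ty": 0, "tz": 0, "ax": 0, "ay": 0, "az": 0, "claw": 4}])

```text
time_s: 21.45
tcp_pos: [0.6087, -0.166, 0.0037]
ee_rot: [[-0.992, 0.125, 0.001], [0.125, 0.992, -0.0], [-0.001, -0.0, -1.0]]
wrist_force: [-0.2, 0.6, 0.4]
gripper_width: 0.457
gripper_force: 0.0
```

>>> drive_tool(rows=[{"tx": 0, "ty": 0, "tz": 0, "ax": 0, "ay": 0, "az": 0, "claw": 0.4}, {"tx": 0, "ty": 0, "tz": 0, "ax": 0, "ay": 0, "az": 0, "claw": 0.4}, {"tx": 0, "ty": 0, "tz": 0, "ax": 0, "ay": 0, "az": 0, "claw": 0.4}, {"tx": 0, "ty": 0, "tz": 0, "ax": 0, "ay": 0, "az": 0, "claw": 0.4}, {"tx": 0, "ty": 0, "tz": 0, "ax": 0, "ay": 0, "az": 0, "claw": 0.4}, {"tx": 0, "ty": 0, "tz": 0, "ax": 0, "ay": 0, "az": 0, "claw": 0.4}, {"tx": 0, "ty": 0, "tz": 0, "ax": 0, "ay": 0, "az": 0, "claw": 0.4}])

```text
time_s: 22.03
tcp_pos: [0.6082, -0.1669, 0.0044]
ee_rot: [[-0.992, 0.127, 0.001], [0.127, 0.992, -0.0], [-0.001, -0.0, -1.0]]
wrist_force: [-0.7, 1.0, 3.1]
gripper_width: 0.134
gripper_force: 30.0
```

>>> drive_tool(rows=[{"tx": 0, "ty": 0, "tz": -2, "ax": 0, "ay": 0, "az": 0, "claw": 0.4}, {"tx": 0, "ty": 0, "tz": -4, "ax": 0, "ay": 0, "az": 0, "claw": 0.4}, {"tx": 0, "ty": 0, "tz": -4, "ax": 0, "ay": 0, "az": 0, "claw": 0.4}, {"tx": 0, "ty": 0, "tz": -4, "ax": 0, "ay": 0, "az": 0, "claw": 0.4}, {"tx": 0, "ty": 0, "tz": -4, "ax": 0, "ay": 0, "az": 0, "claw": 0.4}, {"tx": 0, "ty": 0, "tz": -3, "ax": 0, "ay": 0, "az": 0, "claw": 0.4}])

```text
time_s: 22.53
tcp_pos: [0.6085, -0.1671, 0.2175]
ee_rot: [[-0.992, 0.127, 0.004], [0.127, 0.992, -0.001], [-0.004, -0.0, -1.0]]
wrist_force: [0.5, -0.5, 0.2]
gripper_width: 0.136
gripper_force: 30.0
```

>>> drive_tool(rows=[{"tx": 0.73, "ty": 3.51, "tz": 0, "ax": 0, "ay": 0, "az": 0, "claw": 0.4}, {"tx": 0.73, "ty": 3.51, "tz": 0, "ax": 0, "ay": 0, "az": 0, "claw": 0.4}, {"tx": 0.73, "ty": 3.51, "tz": 0, "ax": 0, "ay": 0, "az": 0, "claw": 0.4}, {"tx": 0.73, "ty": 3.51, "tz": 0, "ax": 0, "ay": 0, "az": 0, "claw": 0.4}, {"tx": 0.73, "ty": 3.51, "tz": 0, "ax": 0, "ay": 0, "az": 0, "claw": 0.4}, {"tx": 0.73, "ty": 3.51, "tz": 0, "ax": 0, "ay": 0, "az": 0, "claw": 0.4}, {"tx": 0.73, "ty": 3.51, "tz": 0, "ax": 0, "ay": 0, "az": 0, "claw": 0.4}, {"tx": 0.73, "ty": 3.51, "tz": 0, "ax": 0, "ay": 0, "az": 0, "claw": 0.4}])

```text
time_s: 23.2
tcp_pos: [0.5849, 0.1208, 0.2134]
ee_rot: [[-0.992, 0.127, -0.0], [0.127, 0.992, 0.0], [0.0, -0.0, -1.0]]
wrist_force: [0.6, 1.3, 0.0]
gripper_width: 0.131
gripper_force: 30.0
```

>>> drive_tool(rows=[{"tx": 0, "ty": 0, "tz": 0, "ax": 0, "ay": 0, "az": -0.1168, "claw": 0.4}, {"tx": 0, "ty": 0, "tz": 0, "ax": 0, "ay": 0, "az": -0.1168, "claw": 0.4}, {"tx": 0, "ty": 0, "tz": 0, "ax": 0, "ay": 0, "az": -0.1168, "claw": 0.4}, {"tx": 0, "ty": 0, "tz": 0, "ax": 0, "ay": 0, "az": -0.1168, "claw": 0.4}, {"tx": 0, "ty": 0, "tz": 0, "ax": 0, "ay": 0, "az": -0.1168, "claw": 0.4}, {"tx": 0, "ty": 0, "tz": 0, "ax": 0, "ay": 0, "az": -0.1168, "claw": 0.4}, {"tx": 0, "ty": 0, "tz": 0, "ax": 0, "ay": 0, "az": -0.1168, "claw": 0.4}, {"tx": 0, "ty": 0, "tz": 0, "ax": 0, "ay": 0, "az": -0.1168, "claw": 0.4}])

```text
time_s: 23.87
tcp_pos: [0.5853, 0.1191, 0.2132]
ee_rot: [[-0.687, -0.726, -0.001], [-0.726, 0.687, -0.0], [0.001, 0.0, -1.0]]
wrist_force: [-0.9, 0.5, 0.4]
gripper_width: 0.138
gripper_force: 30.0
```

>>> drive_tool(rows=[{"tx": 0, "ty": 0, "tz": 0, "ax": 0, "ay": 0, "az": -0.1168, "claw": 0.4}, {"tx": 0, "ty": 0, "tz": 0, "ax": 0, "ay": 0, "az": -0.1168, "claw": 0.4}, {"tx": 0, "ty": 0, "tz": 0, "ax": 0, "ay": 0, "az": -0.1168, "claw": 0.4}, {"tx": 0, "ty": 0, "tz": 0, "ax": 0, "ay": 0, "az": -0.1168, "claw": 0.4}, {"tx": 0, "ty": 0, "tz": 0, "ax": 0, "ay": 0, "az": -0.1168, "claw": 0.4}, {"tx": 0, "ty": 0, "tz": 0, "ax": 0, "ay": 0, "az": -0.1168, "claw": 0.4}, {"tx": 0, "ty": 0, "tz": 0, "ax": 0, "ay": 0, "az": -0.1168, "claw": 0.4}, {"tx": 0, "ty": 0, "tz": 0, "ax": 0, "ay": 0, "az": 0, "claw": 0.4}])

```text
time_s: 24.53
tcp_pos: [0.5853, 0.119, 0.2132]
ee_rot: [[0.056, -0.998, -0.001], [-0.998, -0.056, -0.0], [0.0, 0.001, -1.0]]
wrist_force: [1.1, -0.4, -0.3]
gripper_width: 0.134
gripper_force: 30.0
```

```bash
python3 - <<'E'
from h import *
to(.587,.118,.1,183)
look(names=("top",))
p,d,P=cloud("wrist"); 
import cv2
a=cv2.imread("pics/w6.png"); save("w7.png",np.hstack([cv2.resize(a[...,::-1],(400,300)),cv2.resize(p,(400,300))]))
E
```

```text
tcp [0.5853 0.119  0.2132] psi -176.8 g 0.134 F [ 1.1 -0.4 -0.3] t 24.5
  shift cm [ 0.11 -0.17 11.32] az 0.003
  after turn: tx 0.11 ty -0.16
top
[ 0.623 -0.313] [13. 71.] -7.6 0.0124 110
[ 0.615 -0.24 ] [13. 73.] 8.5 0.0118 110
[ 0.615 -0.098] [10. 53.] 9.9 0.0106 86
```

View pics/w7.png

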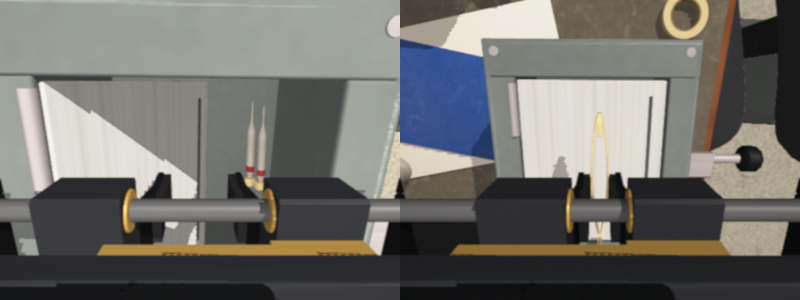

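Left half: both drivers lie on the box floor. Right half: the brass tweezers are held over the slot at (600,150). I'll drop them and go to the next driver.

>>> drive_tool(rows=[{"tx": 0.1, "ty": -0.15, "tz": 2.5, "ax": 0, "ay": 0, "az": 0, "claw": 0.4}, {"tx": 0, "ty": 0, "tz": 2, "ax": 0, "ay": 0, "az": 0, "claw": 0.4}, {"tx": 0, "ty": 0, "tz": 1, "ax": 0, "ay": 0, "az": 0, "claw": 0.4}, {"tx": 0, "ty": 0, "tz": 1, "ax": 0, "ay": 0, "az": 0, "claw": 0.4}, {"tx": 0, "ty": 0, "tz": 1, "ax": 0, "ay": 0, "az": 0, "claw": 0.4}, {"tx": 0, "ty": 0, "tz": 1, "ax": 0, "ay": 0, "az": 0, "claw": 0.4}, {"tx": 0, "ty": 0, "tz": 1, "ax": 0, "ay": 0, "az": 0, "claw": 0.4}, {"tx": 0, "ty": 0, "tz": 1, "ax": 0, "ay": 0, "az": 0, "claw": 0.4}, {"tx": 0, "ty": 0, "tz": 0.5, "ax": 0, "ay": 0, "az": 0, "claw": 0.4}, {"tx": 0, "ty": 0, "tz": 0, "ax": 0, "ay": 0, "az": 0, "claw": 0.4}])

```text
time_s: 25.47
tcp_pos: [0.5857, 0.1179, 0.1017]
ee_rot: [[0.053, -0.999, -0.004], [-0.999, -0.053, -0.001], [0.001, 0.004, -1.0]]
wrist_force: [-2.0, 1.0, 0.7]
gripper_width: 0.133
gripper_force: 31.7
```

>>> drive_tool(rows=[{"tx": 0, "ty": 0, "tz": 0, "ax": 0, "ay": 0, "az": 0, "claw": 4}, {"tx": 0, "ty": 0, "tz": 0, "ax": 0, "ay": 0, "az": 0, "claw": 4}, {"tx": 0, "ty": 0, "tz": 0, "ax": 0, "ay": 0, "az": 0, "claw": 4}, {"tx": 0, "ty": 0, "tz": 0, "ax": 0, "ay": 0, "az": 0, "claw": 4}, {"tx": 0, "ty": 0, "tz": 0, "ax": 0, "ay": 0, "az": 0, "claw": 4}, {"tx": 0, "ty": 0, "tz": 0, "ax": 0, "ay": 0, "az": 0, "claw": 4}, {"tx": 0, "ty": 0, "tz": 0, "ax": 0, "ay": 0, "az": 0, "claw": 4}, {"tx": 0, "ty": 0, "tz": 0, "ax": 0, "ay": 0, "az": 0, "claw": 4}])

```text
time_s: 26.13
tcp_pos: [0.5869, 0.1182, 0.1035]
ee_rot: [[0.054, -0.999, -0.0], [-0.999, -0.054, -0.0], [0.0, 0.0, -1.0]]
wrist_force: [-2.3, -1.0, -1.1]
gripper_width: 0.455
gripper_force: 1.1
```

>>> drive_tool(rows=[{"tx": 0, "ty": 0, "tz": -3, "ax": 0, "ay": 0, "az": 0, "claw": 4}, {"tx": 0, "ty": 0, "tz": -3, "ax": 0, "ay": 0, "az": 0, "claw": 4}, {"tx": 0, "ty": 0, "tz": -3, "ax": 0, "ay": 0, "az": 0, "claw": 4}, {"tx": 0, "ty": 0, "tz": -2.5, "ax": 0, "ay": 0, "az": 0.1124, "claw": 4}, {"tx": 0, "ty": 0, "tz": 0, "ax": 0, "ay": 0, "az": 0.1124, "claw": 4}, {"tx": 0, "ty": 0, "tz": 0, "ax": 0, "ay": 0, "az": 0.1124, "claw": 4}, {"tx": 0, "ty": 0, "tz": 0, "ax": 0, "ay": 0, "az": 0.1124, "claw": 4}, {"tx": 0, "ty": 0, "tz": 0, "ax": 0, "ay": 0, "az": 0.1124, "claw": 4}, {"tx": 0, "ty": 0, "tz": 0, "ax": 0, "ay": 0, "az": 0.1124, "claw": 4}, {"tx": 0, "ty": 0, "tz": 0, "ax": 0, "ay": 0, "az": 0.1124, "claw": 4}])

```text
time_s: 26.97
tcp_pos: [0.5885, 0.1186, 0.2194]
ee_rot: [[-0.673, -0.74, 0.004], [-0.74, 0.673, 0.001], [-0.003, -0.002, -1.0]]
wrist_force: [-0.8, -0.2, -0.2]
gripper_width: 0.457
gripper_force: 0.0
```

>>> drive_tool(rows=[{"tx": 0, "ty": 0, "tz": 0, "ax": 0, "ay": 0, "az": 0.1124, "claw": 4}, {"tx": 0, "ty": 0, "tz": 0, "ax": 0, "ay": 0, "az": 0.1124, "claw": 4}, {"tx": 0, "ty": 0, "tz": 0, "ax": 0, "ay": 0, "az": 0.1124, "claw": 4}, {"tx": 0, "ty": 0, "tz": 0, "ax": 0, "ay": 0, "az": 0.1124, "claw": 4}, {"tx": 0, "ty": 0, "tz": 0, "ax": 0, "ay": 0, "az": 0.1124, "claw": 4}, {"tx": 0, "ty": 0, "tz": 0, "ax": 0, "ay": 0, "az": 0.1124, "claw": 4}])

```text
time_s: 27.47
tcp_pos: [0.5885, 0.1186, 0.2193]
ee_rot: [[-0.987, -0.158, 0.004], [-0.158, 0.987, 0.001], [-0.004, 0.0, -1.0]]
wrist_force: [0.2, -0.9, 0.5]
gripper_width: 0.458
gripper_force: 0.0
```

>>> drive_tool(rows=[{"tx": 0.34, "ty": -3.58, "tz": 0, "ax": 0, "ay": 0, "az": 0, "claw": 4}, {"tx": 0.34, "ty": -3.58, "tz": 0, "ax": 0, "ay": 0, "az": 0, "claw": 4}, {"tx": 0.34, "ty": -3.58, "tz": 0, "ax": 0, "ay": 0, "az": 0, "claw": 4}, {"tx": 0.34, "ty": -3.58, "tz": 0, "ax": 0, "ay": 0, "az": 0, "claw": 4}, {"tx": 0.34, "ty": -3.58, "tz": 0, "ax": 0, "ay": 0, "az": 0, "claw": 4}, {"tx": 0.34, "ty": -3.58, "tz": 0, "ax": 0, "ay": 0, "az": 0, "claw": 4}, {"tx": 0.34, "ty": -3.58, "tz": 0, "ax": 0, "ay": 0, "az": 0, "claw": 4}, {"tx": 0.34, "ty": -3.58, "tz": 0, "ax": 0, "ay": 0, "az": 0, "claw": 4}, {"tx": 0.34, "ty": -3.58, "tz": 0, "ax": 0, "ay": 0, "az": 0, "claw": 4}, {"tx": 0.34, "ty": -3.58, "tz": 0, "ax": 0, "ay": 0, "az": 0, "claw": 4}])

```text
time_s: 28.3
tcp_pos: [0.6131, -0.2428, 0.2194]
ee_rot: [[-0.987, -0.163, 0.004], [-0.163, 0.987, -0.001], [-0.004, -0.002, -1.0]]
wrist_force: [1.5, -0.6, 0.5]
gripper_width: 0.46
gripper_force: 0.0
```

>>> drive_tool(rows=[{"tx": 0, "ty": 0, "tz": 0, "ax": 0, "ay": 0, "az": 0, "claw": 4}, {"tx": 0, "ty": 0, "tz": 0, "ax": 0, "ay": 0, "az": 0, "claw": 4}])

```text
time_s: 28.47
tcp_pos: [0.6125, -0.2428, 0.2185]
ee_rot: [[-0.987, -0.16, 0.002], [-0.16, 0.987, -0.001], [-0.002, -0.001, -1.0]]
wrist_force: [0.4, -0.5, 0.8]
gripper_width: 0.46
gripper_force: 0.0
```

```bash
python3 - <<'E'
from h import *
to(.613,-.24,.004,99.5)
look()
E
```

```text
tcp [ 0.6125 -0.2428  0.2185] psi 99.2 g 0.46 F [ 0.4 -0.5  0.8] t 28.5
  shift cm [-0.05  0.29 21.45] az -0.006
  after turn: tx -0.10 ty 0.27
wrist
[ 0.485 -0.342] [ 4. 73.] -10.1 0.0088 155
[ 0.496 -0.337] [ 8. 99.] -14.5 0.0088 208
[ 0.491 -0.264] [ 13. 106.] 0.8 0.0092 280
[ 0.612 -0.312] [12. 90.] -8.2 0.0096 423
[ 0.609 -0.239] [11. 76.] 8.5 0.0099 412
[ 0.598 -0.1  ] [ 9. 88.] 9.6 0.0086 483
[ 0.709 -0.226] [ 2. 92.] 90.0 0.0191 334
```

>>> drive_tool(rows=[{"tx": 0.1, "ty": 0.36, "tz": 2, "ax": 0, "ay": 0, "az": 0, "claw": 4}, {"tx": 0, "ty": 0, "tz": 3.5, "ax": 0, "ay": 0, "az": 0, "claw": 4}, {"tx": 0, "ty": 0, "tz": 4, "ax": 0, "ay": 0, "az": 0, "claw": 4}, {"tx": 0, "ty": 0, "tz": 4, "ax": 0, "ay": 0, "az": 0, "claw": 4}, {"tx": 0, "ty": 0, "tz": 4, "ax": 0, "ay": 0, "az": 0, "claw": 4}, {"tx": 0, "ty": 0, "tz": 2.5, "ax": 0, "ay": 0, "az": 0, "claw": 4}, {"tx": 0, "ty": 0, "tz": 1, "ax": 0, "ay": 0, "az": 0, "claw": 4}, {"tx": 0, "ty": 0, "tz": 0.5, "ax": 0, "ay": 0, "az": 0, "claw": 4}, {"tx": 0, "ty": 0, "tz": 0, "ax": 0, "ay": 0, "az": 0, "claw": 4}])

```text
time_s: 29.27
tcp_pos: [0.6112, -0.2364, 0.0038]
ee_rot: [[-0.986, -0.165, 0.001], [-0.165, 0.986, -0.0], [-0.001, -0.001, -1.0]]
wrist_force: [0.4, -1.2, 0.7]
gripper_width: 0.461
gripper_force: 0.0
```

>>> drive_tool(rows=[{"tx": 0, "ty": 0, "tz": 0, "ax": 0, "ay": 0, "az": 0, "claw": 0.4}, {"tx": 0, "ty": 0, "tz": 0, "ax": 0, "ay": 0, "az": 0, "claw": 0.4}, {"tx": 0, "ty": 0, "tz": 0, "ax": 0, "ay": 0, "az": 0, "claw": 0.4}, {"tx": 0, "ty": 0, "tz": 0, "ax": 0, "ay": 0, "az": 0, "claw": 0.4}, {"tx": 0, "ty": 0, "tz": 0, "ax": 0, "ay": 0, "az": 0, "claw": 0.4}, {"tx": 0, "ty": 0, "tz": 0, "ax": 0, "ay": 0, "az": 0, "claw": 0.4}, {"tx": 0, "ty": 0, "tz": 0, "ax": 0, "ay": 0, "az": 0, "claw": 0.4}])

```text
time_s: 29.85
tcp_pos: [0.6106, -0.2373, 0.0043]
ee_rot: [[-0.987, -0.163, 0.001], [-0.163, 0.987, -0.0], [-0.001, -0.0, -1.0]]
wrist_force: [-0.8, 0.9, 2.9]
gripper_width: 0.12
gripper_force: 30.0
```

>>> drive_tool(rows=[{"tx": 0, "ty": 0, "tz": -2, "ax": 0, "ay": 0, "az": 0, "claw": 0.4}, {"tx": 0, "ty": 0, "tz": -4, "ax": 0, "ay": 0, "az": 0, "claw": 0.4}, {"tx": 0, "ty": 0, "tz": -4, "ax": 0, "ay": 0, "az": 0, "claw": 0.4}, {"tx": 0, "ty": 0, "tz": -4, "ax": 0, "ay": 0, "az": 0, "claw": 0.4}, {"tx": 0, "ty": 0, "tz": -4, "ax": 0, "ay": 0, "az": 0, "claw": 0.4}, {"tx": 0, "ty": 0, "tz": -3, "ax": 0, "ay": 0, "az": 0, "claw": 0.4}])

```text
time_s: 30.35
tcp_pos: [0.6109, -0.2375, 0.2177]
ee_rot: [[-0.987, -0.163, 0.004], [-0.163, 0.987, -0.001], [-0.004, -0.002, -1.0]]
wrist_force: [0.5, -0.6, 1.3]
gripper_width: 0.116
gripper_force: 30.0
```

>>> drive_tool(rows=[{"tx": -0.33, "ty": 3.56, "tz": 0, "ax": 0, "ay": 0, "az": 0, "claw": 0.4}, {"tx": -0.33, "ty": 3.56, "tz": 0, "ax": 0, "ay": 0, "az": 0, "claw": 0.4}, {"tx": -0.33, "ty": 3.56, "tz": 0, "ax": 0, "ay": 0, "az": 0, "claw": 0.4}, {"tx": -0.33, "ty": 3.56, "tz": 0, "ax": 0, "ay": 0, "az": 0, "claw": 0.4}, {"tx": -0.33, "ty": 3.56, "tz": 0, "ax": 0, "ay": 0, "az": 0, "claw": 0.4}, {"tx": -0.33, "ty": 3.56, "tz": 0, "ax": 0, "ay": 0, "az": 0, "claw": 0.4}, {"tx": -0.33, "ty": 3.56, "tz": 0, "ax": 0, "ay": 0, "az": 0, "claw": 0.4}, {"tx": -0.33, "ty": 3.56, "tz": 0, "ax": 0, "ay": 0, "az": 0, "claw": 0.4}, {"tx": -0.33, "ty": 3.56, "tz": 0, "ax": 0, "ay": 0, "az": 0, "claw": 0.4}, {"tx": -0.33, "ty": 3.56, "tz": 0, "ax": 0, "ay": 0, "az": 0, "claw": 0.4}])

```text
time_s: 31.18
tcp_pos: [0.5842, 0.1211, 0.2135]
ee_rot: [[-0.987, -0.163, -0.0], [-0.163, 0.987, 0.0], [0.0, 0.0, -1.0]]
wrist_force: [0.3, 0.5, -0.7]
gripper_width: 0.123
gripper_force: 30.0
```

>>> drive_tool(rows=[{"tx": 0, "ty": 0, "tz": 0, "ax": 0, "ay": 0, "az": -0.1128, "claw": 0.4}, {"tx": 0, "ty": 0, "tz": 0, "ax": 0, "ay": 0, "az": -0.1128, "claw": 0.4}, {"tx": 0, "ty": 0, "tz": 0, "ax": 0, "ay": 0, "az": -0.1128, "claw": 0.4}, {"tx": 0, "ty": 0, "tz": 0, "ax": 0, "ay": 0, "az": -0.1128, "claw": 0.4}, {"tx": 0, "ty": 0, "tz": 0, "ax": 0, "ay": 0, "az": -0.1128, "claw": 0.4}, {"tx": 0, "ty": 0, "tz": 0, "ax": 0, "ay": 0, "az": -0.1128, "claw": 0.4}, {"tx": 0, "ty": 0, "tz": 0, "ax": 0, "ay": 0, "az": -0.1128, "claw": 0.4}])

```text
time_s: 31.77
tcp_pos: [0.5846, 0.1194, 0.2133]
ee_rot: [[-0.575, -0.818, -0.001], [-0.818, 0.575, -0.0], [0.0, 0.0, -1.0]]
wrist_force: [-0.7, -0.5, -0.2]
gripper_width: 0.126
gripper_force: 30.0
```

>>> drive_tool(rows=[{"tx": 0, "ty": 0, "tz": 0, "ax": 0, "ay": 0, "az": -0.1128, "claw": 0.4}, {"tx": 0, "ty": 0, "tz": 0, "ax": 0, "ay": 0, "az": -0.1128, "claw": 0.4}, {"tx": 0, "ty": 0, "tz": 0, "ax": 0, "ay": 0, "az": -0.1128, "claw": 0.4}, {"tx": 0, "ty": 0, "tz": 0, "ax": 0, "ay": 0, "az": -0.1128, "claw": 0.4}, {"tx": 0, "ty": 0, "tz": 0, "ax": 0, "ay": 0, "az": -0.1128, "claw": 0.4}, {"tx": 0, "ty": 0, "tz": 0, "ax": 0, "ay": 0, "az": -0.1128, "claw": 0.4}, {"tx": 0, "ty": 0, "tz": 0, "ax": 0, "ay": 0, "az": 0, "claw": 0.4}])

```text
time_s: 32.35
tcp_pos: [0.5847, 0.1194, 0.2133]
ee_rot: [[0.061, -0.998, -0.0], [-0.998, -0.061, -0.0], [0.0, 0.001, -1.0]]
wrist_force: [-0.7, -0.4, -0.4]
gripper_width: 0.118
gripper_force: 30.0
```

```bash
python3 - <<'E'
from h import *
to(.587,.118,.1,183)
look(names=("top",))
E
```

```text
tcp [0.5847 0.1194 0.2133] psi -176.5 g 0.118 F [-0.7 -0.4 -0.4] t 32.4
  shift cm [ 0.15 -0.23 11.33] az 0.009
  after turn: tx 0.15 ty -0.23
top
[ 0.625 -0.314] [11. 68.] -8.0 0.0126 106
[ 0.6   -0.102] [11. 86.] 9.6 0.0111 135
```

>>> drive_tool(rows=[{"tx": 0.15, "ty": -0.2, "tz": 2.5, "ax": 0, "ay": 0, "az": 0.009, "claw": 0.4}, {"tx": 0, "ty": 0, "tz": 2, "ax": 0, "ay": 0, "az": 0, "claw": 0.4}, {"tx": 0, "ty": 0, "tz": 1, "ax": 0, "ay": 0, "az": 0, "claw": 0.4}, {"tx": 0, "ty": 0, "tz": 1, "ax": 0, "ay": 0, "az": 0, "claw": 0.4}, {"tx": 0, "ty": 0, "tz": 1, "ax": 0, "ay": 0, "az": 0, "claw": 0.4}, {"tx": 0, "ty": 0, "tz": 1, "ax": 0, "ay": 0, "az": 0, "claw": 0.4}, {"tx": 0, "ty": 0, "tz": 1, "ax": 0, "ay": 0, "az": 0, "claw": 0.4}, {"tx": 0, "ty": 0, "tz": 1, "ax": 0, "ay": 0, "az": 0, "claw": 0.4}, {"tx": 0, "ty": 0, "tz": 0.5, "ax": 0, "ay": 0, "az": 0, "claw": 0.4}, {"tx": 0, "ty": 0, "tz": 0, "ax": 0, "ay": 0, "az": 0, "claw": 0.4}])

```text
time_s: 33.23
tcp_pos: [0.5856, 0.1177, 0.1017]
ee_rot: [[0.05, -0.999, -0.004], [-0.999, -0.05, -0.001], [0.001, 0.004, -1.0]]
wrist_force: [-2.1, -0.3, 0.6]
gripper_width: 0.119
gripper_force: 31.7
```

>>> drive_tool(rows=[{"tx": 0, "ty": 0, "tz": 0, "ax": 0, "ay": 0, "az": 0, "claw": 4}, {"tx": 0, "ty": 0, "tz": 0, "ax": 0, "ay": 0, "az": 0, "claw": 4}, {"tx": 0, "ty": 0, "tz": 0, "ax": 0, "ay": 0, "az": 0, "claw": 4}, {"tx": 0, "ty": 0, "tz": 0, "ax": 0, "ay": 0, "az": 0, "claw": 4}, {"tx": 0, "ty": 0, "tz": 0, "ax": 0, "ay": 0, "az": 0, "claw": 4}, {"tx": 0, "ty": 0, "tz": 0, "ax": 0, "ay": 0, "az": 0, "claw": 4}, {"tx": 0, "ty": 0, "tz": 0, "ax": 0, "ay": 0, "az": 0, "claw": 4}, {"tx": 0, "ty": 0, "tz": 0, "ax": 0, "ay": 0, "az": 0, "claw": 4}])

```text
time_s: 33.9
tcp_pos: [0.5867, 0.118, 0.1035]
ee_rot: [[0.05, -0.999, -0.0], [-0.999, -0.05, -0.0], [0.0, 0.0, -1.0]]
wrist_force: [-2.0, -0.2, 0.7]
gripper_width: 0.458
gripper_force: 1.0
```

>>> drive_tool(rows=[{"tx": 0, "ty": 0, "tz": -3, "ax": 0, "ay": 0, "az": 0, "claw": 4}, {"tx": 0, "ty": 0, "tz": -3, "ax": 0, "ay": 0, "az": 0, "claw": 4}, {"tx": 0, "ty": 0, "tz": -3, "ax": 0, "ay": 0, "az": 0, "claw": 4}, {"tx": 0, "ty": 0, "tz": -2.5, "ax": 0, "ay": 0, "az": 0.1177, "claw": 4}, {"tx": 0, "ty": 0, "tz": 0, "ax": 0, "ay": 0, "az": 0.1177, "claw": 4}, {"tx": 0, "ty": 0, "tz": 0, "ax": 0, "ay": 0, "az": 0.1177, "claw": 4}, {"tx": 0, "ty": 0, "tz": 0, "ax": 0, "ay": 0, "az": 0.1177, "claw": 4}, {"tx": 0, "ty": 0, "tz": 0, "ax": 0, "ay": 0, "az": 0.1177, "claw": 4}, {"tx": 0, "ty": 0, "tz": 0, "ax": 0, "ay": 0, "az": 0.1177, "claw": 4}, {"tx": 0, "ty": 0, "tz": 0, "ax": 0, "ay": 0, "az": 0.1177, "claw": 4}])

```text
time_s: 34.73
tcp_pos: [0.5883, 0.1185, 0.2194]
ee_rot: [[-0.703, -0.711, 0.004], [-0.711, 0.703, 0.001], [-0.003, -0.002, -1.0]]
wrist_force: [0.4, 0.2, -0.9]
gripper_width: 0.456
gripper_force: 0.0
```

>>> drive_tool(rows=[{"tx": 0, "ty": 0, "tz": 0, "ax": 0, "ay": 0, "az": 0.1177, "claw": 4}, {"tx": 0, "ty": 0, "tz": 0, "ax": 0, "ay": 0, "az": 0.1177, "claw": 4}, {"tx": 0, "ty": 0, "tz": 0, "ax": 0, "ay": 0, "az": 0.1177, "claw": 4}, {"tx": 0, "ty": 0, "tz": 0, "ax": 0, "ay": 0, "az": 0.1177, "claw": 4}, {"tx": 0, "ty": 0, "tz": 0, "ax": 0, "ay": 0, "az": 0.1177, "claw": 4}, {"tx": 0, "ty": 0, "tz": 0, "ax": 0, "ay": 0, "az": 0.1177, "claw": 4}, {"tx": 0, "ty": 0, "tz": 0, "ax": 0, "ay": 0, "az": 0.1177, "claw": 4}, {"tx": 0, "ty": 0, "tz": 0, "ax": 0, "ay": 0, "az": 0.1177, "claw": 4}])

```text
time_s: 35.4
tcp_pos: [0.5883, 0.1185, 0.2193]
ee_rot: [[-0.989, 0.149, 0.004], [0.15, 0.989, 0.001], [-0.004, 0.002, -1.0]]
wrist_force: [-0.3, -0.7, 0.3]
gripper_width: 0.46
gripper_force: 0.0
```

>>> drive_tool(rows=[{"tx": -0.72, "ty": -3.52, "tz": 0, "ax": 0, "ay": 0, "az": 0, "claw": 4}, {"tx": -0.72, "ty": -3.52, "tz": 0, "ax": 0, "ay": 0, "az": 0, "claw": 4}, {"tx": -0.72, "ty": -3.52, "tz": 0, "ax": 0, "ay": 0, "az": 0, "claw": 4}, {"tx": -0.72, "ty": -3.52, "tz": 0, "ax": 0, "ay": 0, "az": 0, "claw": 4}, {"tx": -0.72, "ty": -3.52, "tz": 0, "ax": 0, "ay": 0, "az": 0, "claw": 4}, {"tx": -0.72, "ty": -3.52, "tz": 0, "ax": 0, "ay": 0, "az": 0, "claw": 4}, {"tx": -0.72, "ty": -3.52, "tz": 0, "ax": 0, "ay": 0, "az": 0, "claw": 4}, {"tx": -0.72, "ty": -3.52, "tz": 0, "ax": 0, "ay": 0, "az": 0, "claw": 4}, {"tx": -0.72, "ty": -3.52, "tz": 0, "ax": 0, "ay": 0, "az": 0, "claw": 4}, {"tx": -0.72, "ty": -3.52, "tz": 0, "ax": 0, "ay": 0, "az": 0, "claw": 4}])

```text
time_s: 36.23
tcp_pos: [0.6087, -0.2429, 0.2195]
ee_rot: [[-0.99, 0.144, 0.004], [0.144, 0.99, -0.001], [-0.004, -0.001, -1.0]]
wrist_force: [0.7, 0.1, -0.0]
gripper_width: 0.46
gripper_force: 0.0
```

>>> drive_tool(rows=[{"tx": -0.72, "ty": -3.52, "tz": 0, "ax": 0, "ay": 0, "az": 0, "claw": 4}, {"tx": -0.72, "ty": -3.52, "tz": 0, "ax": 0, "ay": 0, "az": 0, "claw": 4}, {"tx": 0, "ty": 0, "tz": 0, "ax": 0, "ay": 0, "az": 0, "claw": 4}, {"tx": 0, "ty": 0, "tz": 0, "ax": 0, "ay": 0, "az": 0, "claw": 4}])

```text
time_s: 36.57
tcp_pos: [0.612, -0.3147, 0.2182]
ee_rot: [[-0.989, 0.147, 0.002], [0.147, 0.989, -0.001], [-0.002, -0.001, -1.0]]
wrist_force: [-0.3, -0.0, -0.2]
gripper_width: 0.462
gripper_force: 0.0
```

```bash
python3 - <<'E'
from h import *
to(.612,-.312,.004,81.8)
look()
E
```

```text
tcp [ 0.612  -0.3147  0.2182] psi 81.5 g 0.462 F [-0.3 -0.  -0.2] t 36.6
  shift cm [ 0.08  0.28 21.42] az -0.005
  after turn: tx 0.04 ty 0.27
wrist
[ 0.493 -0.264] [ 13. 104.] 1.1 0.0089 334
[ 0.491 -0.338] [ 12. 115.] -11.3 0.0089 366
[ 0.598 -0.1  ] [10. 88.] 9.3 0.0087 564
[ 0.615 -0.311] [11. 82.] -8.5 0.0098 411
[ 0.705 -0.094] [13. 47.] -59.8 0.0196 277
[ 0.709 -0.159] [ 4. 62.] 89.0 0.019 177
[ 0.709 -0.239] [ 2. 29.] 89.7 0.0188 102
[ 0.712 -0.301] [ 7. 36.] -76.3 0.0197 135
```

>>> drive_tool(rows=[{"tx": -0.15, "ty": 0.37, "tz": 2, "ax": 0, "ay": 0, "az": 0, "claw": 4}, {"tx": 0, "ty": 0, "tz": 3.5, "ax": 0, "ay": 0, "az": 0, "claw": 4}, {"tx": 0, "ty": 0, "tz": 4, "ax": 0, "ay": 0, "az": 0, "claw": 4}, {"tx": 0, "ty": 0, "tz": 4, "ax": 0, "ay": 0, "az": 0, "claw": 4}, {"tx": 0, "ty": 0, "tz": 4, "ax": 0, "ay": 0, "az": 0, "claw": 4}, {"tx": 0, "ty": 0, "tz": 2.5, "ax": 0, "ay": 0, "az": 0, "claw": 4}, {"tx": 0, "ty": 0, "tz": 1, "ax": 0, "ay": 0, "az": 0, "claw": 4}, {"tx": 0, "ty": 0, "tz": 0.4, "ax": 0, "ay": 0, "az": 0, "claw": 4}, {"tx": 0, "ty": 0, "tz": 0, "ax": 0, "ay": 0, "az": 0, "claw": 4}])

```text
time_s: 37.37
tcp_pos: [0.6147, -0.3083, 0.0051]
ee_rot: [[-0.99, 0.142, 0.001], [0.142, 0.99, -0.001], [-0.001, -0.001, -1.0]]
wrist_force: [-0.0, -0.6, 0.6]
gripper_width: 0.459
gripper_force: 0.0
```

>>> drive_tool(rows=[{"tx": 0, "ty": 0, "tz": 0, "ax": 0, "ay": 0, "az": 0, "claw": 0.4}, {"tx": 0, "ty": 0, "tz": 0, "ax": 0, "ay": 0, "az": 0, "claw": 0.4}, {"tx": 0, "ty": 0, "tz": 0, "ax": 0, "ay": 0, "az": 0, "claw": 0.4}, {"tx": 0, "ty": 0, "tz": 0, "ax": 0, "ay": 0, "az": 0, "claw": 0.4}, {"tx": 0, "ty": 0, "tz": 0, "ax": 0, "ay": 0, "az": 0, "claw": 0.4}, {"tx": 0, "ty": 0, "tz": 0, "ax": 0, "ay": 0, "az": 0, "claw": 0.4}, {"tx": 0, "ty": 0, "tz": 0, "ax": 0, "ay": 0, "az": 0, "claw": 0.4}])

```text
time_s: 37.95
tcp_pos: [0.6139, -0.309, 0.0053]
ee_rot: [[-0.99, 0.144, 0.001], [0.144, 0.99, -0.0], [-0.001, -0.0, -1.0]]
wrist_force: [-0.0, 1.4, 2.3]
gripper_width: 0.116
gripper_force: 30.0
```

>>> drive_tool(rows=[{"tx": 0, "ty": 0, "tz": -2, "ax": 0, "ay": 0, "az": 0, "claw": 0.4}, {"tx": 0, "ty": 0, "tz": -4, "ax": 0, "ay": 0, "az": 0, "claw": 0.4}, {"tx": 0, "ty": 0, "tz": -4, "ax": 0, "ay": 0, "az": 0, "claw": 0.4}, {"tx": 0, "ty": 0, "tz": -4, "ax": 0, "ay": 0, "az": 0, "claw": 0.4}, {"tx": 0, "ty": 0, "tz": -4, "ax": 0, "ay": 0, "az": 0, "claw": 0.4}, {"tx": 0, "ty": 0, "tz": -3, "ax": 0, "ay": 0, "az": 0, "claw": 0.4}, {"tx": 0.75, "ty": 3.5, "tz": 0, "ax": 0, "ay": 0, "az": 0, "claw": 0.4}, {"tx": 0.75, "ty": 3.5, "tz": 0, "ax": 0, "ay": 0, "az": 0, "claw": 0.4}])

```text
time_s: 38.62
tcp_pos: [0.6096, -0.2383, 0.2171]
ee_rot: [[-0.989, 0.148, 0.006], [0.148, 0.989, -0.001], [-0.006, -0.0, -1.0]]
wrist_force: [1.7, 0.7, -0.2]
gripper_width: 0.12
gripper_force: 30.0
```

>>> drive_tool(rows=[{"tx": 0.75, "ty": 3.5, "tz": 0, "ax": 0, "ay": 0, "az": 0, "claw": 0.4}, {"tx": 0.75, "ty": 3.5, "tz": 0, "ax": 0, "ay": 0, "az": 0, "claw": 0.4}, {"tx": 0.75, "ty": 3.5, "tz": 0, "ax": 0, "ay": 0, "az": 0, "claw": 0.4}, {"tx": 0.75, "ty": 3.5, "tz": 0, "ax": 0, "ay": 0, "az": 0, "claw": 0.4}, {"tx": 0.75, "ty": 3.5, "tz": 0, "ax": 0, "ay": 0, "az": 0, "claw": 0.4}, {"tx": 0.75, "ty": 3.5, "tz": 0, "ax": 0, "ay": 0, "az": 0, "claw": 0.4}, {"tx": 0.75, "ty": 3.5, "tz": 0, "ax": 0, "ay": 0, "az": 0, "claw": 0.4}, {"tx": 0.75, "ty": 3.5, "tz": 0, "ax": 0, "ay": 0, "az": 0, "claw": 0.4}, {"tx": 0.75, "ty": 3.5, "tz": 0, "ax": 0, "ay": 0, "az": 0, "claw": 0.4}, {"tx": 0.75, "ty": 3.5, "tz": 0, "ax": 0, "ay": 0, "az": 0, "claw": 0.4}])

```text
time_s: 39.45
tcp_pos: [0.5845, 0.1213, 0.2146]
ee_rot: [[-0.99, 0.144, -0.0], [0.144, 0.99, 0.0], [0.0, 0.0, -1.0]]
wrist_force: [-0.8, -0.3, -1.0]
gripper_width: 0.121
gripper_force: 30.0
```

>>> drive_tool(rows=[{"tx": 0, "ty": 0, "tz": 0, "ax": 0, "ay": 0, "az": -0.1181, "claw": 0.4}, {"tx": 0, "ty": 0, "tz": 0, "ax": 0, "ay": 0, "az": -0.1181, "claw": 0.4}, {"tx": 0, "ty": 0, "tz": 0, "ax": 0, "ay": 0, "az": -0.1181, "claw": 0.4}, {"tx": 0, "ty": 0, "tz": 0, "ax": 0, "ay": 0, "az": -0.1181, "claw": 0.4}, {"tx": 0, "ty": 0, "tz": 0, "ax": 0, "ay": 0, "az": -0.1181, "claw": 0.4}, {"tx": 0, "ty": 0, "tz": 0, "ax": 0, "ay": 0, "az": -0.1181, "claw": 0.4}, {"tx": 0, "ty": 0, "tz": 0, "ax": 0, "ay": 0, "az": -0.1181, "claw": 0.4}, {"tx": 0, "ty": 0, "tz": 0, "ax": 0, "ay": 0, "az": -0.1181, "claw": 0.4}])

```text
time_s: 40.12
tcp_pos: [0.5848, 0.1196, 0.2143]
ee_rot: [[-0.692, -0.722, -0.0], [-0.722, 0.692, -0.0], [0.0, 0.0, -1.0]]
wrist_force: [-0.1, 0.0, 0.1]
gripper_width: 0.117
gripper_force: 30.0
```

>>> drive_tool(rows=[{"tx": 0, "ty": 0, "tz": 0, "ax": 0, "ay": 0, "az": -0.1181, "claw": 0.4}, {"tx": 0, "ty": 0, "tz": 0, "ax": 0, "ay": 0, "az": -0.1181, "claw": 0.4}, {"tx": 0, "ty": 0, "tz": 0, "ax": 0, "ay": 0, "az": -0.1181, "claw": 0.4}, {"tx": 0, "ty": 0, "tz": 0, "ax": 0, "ay": 0, "az": -0.1181, "claw": 0.4}, {"tx": 0, "ty": 0, "tz": 0, "ax": 0, "ay": 0, "az": -0.1181, "claw": 0.4}, {"tx": 0, "ty": 0, "tz": 0, "ax": 0, "ay": 0, "az": -0.1181, "claw": 0.4}, {"tx": 0, "ty": 0, "tz": 0, "ax": 0, "ay": 0, "az": -0.1181, "claw": 0.4}, {"tx": 0, "ty": 0, "tz": 0, "ax": 0, "ay": 0, "az": 0, "claw": 0.4}])

```text
time_s: 40.78
tcp_pos: [0.5849, 0.1196, 0.2144]
ee_rot: [[0.058, -0.998, -0.0], [-0.998, -0.058, -0.0], [-0.0, 0.0, -1.0]]
wrist_force: [0.0, -0.1, -0.3]
gripper_width: 0.12
gripper_force: 30.0
```

```bash
python3 - <<'E'
from h import *
to(.587,.118,.1,183)
look(names=("top",))
E
```

```text
tcp [0.5849 0.1196 0.2144] psi -176.7 g 0.12 F [ 0.  -0.1 -0.3] t 40.8
  shift cm [ 0.17 -0.2  11.44] az 0.006
  after turn: tx 0.17 ty -0.20
top
[ 0.6 -0.1] [12. 88.] 9.6 0.0111 132
```

>>> drive_tool(rows=[{"tx": 0.17, "ty": -0.2, "tz": 2.5, "ax": 0, "ay": 0, "az": 0.006, "claw": 0.4}, {"tx": 0, "ty": 0, "tz": 2.1, "ax": 0, "ay": 0, "az": 0, "claw": 0.4}, {"tx": 0, "ty": 0, "tz": 1, "ax": 0, "ay": 0, "az": 0, "claw": 0.4}, {"tx": 0, "ty": 0, "tz": 1, "ax": 0, "ay": 0, "az": 0, "claw": 0.4}, {"tx": 0, "ty": 0, "tz": 1, "ax": 0, "ay": 0, "az": 0, "claw": 0.4}, {"tx": 0, "ty": 0, "tz": 1, "ax": 0, "ay": 0, "az": 0, "claw": 0.4}, {"tx": 0, "ty": 0, "tz": 1, "ax": 0, "ay": 0, "az": 0, "claw": 0.4}, {"tx": 0, "ty": 0, "tz": 1, "ax": 0, "ay": 0, "az": 0, "claw": 0.4}, {"tx": 0, "ty": 0, "tz": 0.5, "ax": 0, "ay": 0, "az": 0, "claw": 0.4}, {"tx": 0, "ty": 0, "tz": 0, "ax": 0, "ay": 0, "az": 0, "claw": 0.4}])

```text
time_s: 41.67
tcp_pos: [0.5858, 0.1178, 0.1017]
ee_rot: [[0.05, -0.999, -0.004], [-0.999, -0.05, -0.001], [0.001, 0.004, -1.0]]
wrist_force: [-2.2, 0.1, -0.3]
gripper_width: 0.116
gripper_force: 31.7
```

>>> drive_tool(rows=[{"tx": 0, "ty": 0, "tz": 0, "ax": 0, "ay": 0, "az": 0, "claw": 4}, {"tx": 0, "ty": 0, "tz": 0, "ax": 0, "ay": 0, "az": 0, "claw": 4}, {"tx": 0, "ty": 0, "tz": 0, "ax": 0, "ay": 0, "az": 0, "claw": 4}, {"tx": 0, "ty": 0, "tz": 0, "ax": 0, "ay": 0, "az": 0, "claw": 4}, {"tx": 0, "ty": 0, "tz": 0, "ax": 0, "ay": 0, "az": 0, "claw": 4}, {"tx": 0, "ty": 0, "tz": 0, "ax": 0, "ay": 0, "az": 0, "claw": 4}, {"tx": 0, "ty": 0, "tz": 0, "ax": 0, "ay": 0, "az": 0, "claw": 4}, {"tx": 0, "ty": 0, "tz": 0, "ax": 0, "ay": 0, "az": 0, "claw": 4}])

```text
time_s: 42.33
tcp_pos: [0.587, 0.118, 0.1035]
ee_rot: [[0.05, -0.999, -0.0], [-0.999, -0.05, -0.0], [0.0, 0.0, -1.0]]
wrist_force: [-2.6, -0.1, 0.1]
gripper_width: 0.45
gripper_force: 1.1
```

>>> drive_tool(rows=[{"tx": 0, "ty": 0, "tz": -3, "ax": 0, "ay": 0, "az": 0, "claw": 4}, {"tx": 0, "ty": 0, "tz": -3, "ax": 0, "ay": 0, "az": 0, "claw": 4}, {"tx": 0, "ty": 0, "tz": -3, "ax": 0, "ay": 0, "az": 0, "claw": 4}, {"tx": 0, "ty": 0, "tz": -2.5, "ax": 0, "ay": 0, "az": 0.1147, "claw": 4}, {"tx": 0, "ty": 0, "tz": 0, "ax": 0, "ay": 0, "az": 0.1147, "claw": 4}, {"tx": 0, "ty": 0, "tz": 0, "ax": 0, "ay": 0, "az": 0.1147, "claw": 4}, {"tx": 0, "ty": 0, "tz": 0, "ax": 0, "ay": 0, "az": 0.1147, "claw": 4}, {"tx": 0, "ty": 0, "tz": 0, "ax": 0, "ay": 0, "az": 0.1147, "claw": 4}, {"tx": 0, "ty": 0, "tz": 0, "ax": 0, "ay": 0, "az": 0.1147, "claw": 4}, {"tx": 0, "ty": 0, "tz": 0, "ax": 0, "ay": 0, "az": 0.1147, "claw": 4}])

```text
time_s: 43.17
tcp_pos: [0.5886, 0.1185, 0.2194]
ee_rot: [[-0.688, -0.726, 0.004], [-0.726, 0.688, 0.001], [-0.003, -0.002, -1.0]]
wrist_force: [1.0, -0.4, 0.7]
gripper_width: 0.463
gripper_force: 0.0
```

>>> drive_tool(rows=[{"tx": 0, "ty": 0, "tz": 0, "ax": 0, "ay": 0, "az": 0.1147, "claw": 4}, {"tx": 0, "ty": 0, "tz": 0, "ax": 0, "ay": 0, "az": 0.1147, "claw": 4}, {"tx": 0, "ty": 0, "tz": 0, "ax": 0, "ay": 0, "az": 0.1147, "claw": 4}, {"tx": 0, "ty": 0, "tz": 0, "ax": 0, "ay": 0, "az": 0.1147, "claw": 4}, {"tx": 0, "ty": 0, "tz": 0, "ax": 0, "ay": 0, "az": 0.1147, "claw": 4}, {"tx": 0, "ty": 0, "tz": 0, "ax": 0, "ay": 0, "az": 0.1147, "claw": 4}, {"tx": 0, "ty": 0, "tz": 0, "ax": 0, "ay": 0, "az": 0.1147, "claw": 4}])

```text
time_s: 43.75
tcp_pos: [0.5886, 0.1185, 0.2193]
ee_rot: [[-1.0, -0.01, 0.004], [-0.01, 1.0, 0.001], [-0.004, 0.001, -1.0]]
wrist_force: [0.6, 0.3, 0.3]
gripper_width: 0.461
gripper_force: 0.0
```

>>> drive_tool(rows=[{"tx": 1.08, "ty": -3.45, "tz": 0, "ax": 0, "ay": 0, "az": 0, "claw": 4}, {"tx": 1.08, "ty": -3.45, "tz": 0, "ax": 0, "ay": 0, "az": 0, "claw": 4}, {"tx": 1.08, "ty": -3.45, "tz": 0, "ax": 0, "ay": 0, "az": 0, "claw": 4}, {"tx": 1.08, "ty": -3.45, "tz": 0, "ax": 0, "ay": 0, "az": 0, "claw": 4}, {"tx": 1.08, "ty": -3.45, "tz": 0, "ax": 0, "ay": 0, "az": 0, "claw": 4}, {"tx": 1.08, "ty": -3.45, "tz": 0, "ax": 0, "ay": 0, "az": 0, "claw": 4}, {"tx": 1.08, "ty": -3.45, "tz": 0, "ax": 0, "ay": 0, "az": 0, "claw": 4}, {"tx": 1.08, "ty": -3.45, "tz": 0, "ax": 0, "ay": 0, "az": 0, "claw": 4}, {"tx": 1.08, "ty": -3.45, "tz": 0, "ax": 0, "ay": 0, "az": 0, "claw": 4}, {"tx": 1.08, "ty": -3.45, "tz": 0, "ax": 0, "ay": 0, "az": 0, "claw": 4}])

```text
time_s: 44.58
tcp_pos: [0.4851, -0.2305, 0.2196]
ee_rot: [[-1.0, -0.016, 0.004], [-0.016, 1.0, -0.001], [-0.004, -0.002, -1.0]]
wrist_force: [-0.1, -0.9, -1.0]
gripper_width: 0.458
gripper_force: 0.0
```

>>> drive_tool(rows=[{"tx": 1.08, "ty": -3.45, "tz": 0, "ax": 0, "ay": 0, "az": 0, "claw": 4}, {"tx": 0, "ty": 0, "tz": 0, "ax": 0, "ay": 0, "az": 0, "claw": 4}, {"tx": 0, "ty": 0, "tz": 0, "ax": 0, "ay": 0, "az": 0, "claw": 4}])

```text
time_s: 44.83
tcp_pos: [0.4745, -0.2653, 0.2191]
ee_rot: [[-1.0, -0.012, 0.003], [-0.012, 1.0, -0.001], [-0.003, -0.001, -1.0]]
wrist_force: [-0.5, 0.9, 0.4]
gripper_width: 0.456
gripper_force: 0.0
```

```bash
python3 - <<'E'
from h import *
to(.49,-.264,.004,91)
look()
E
```

```text
tcp [ 0.4745 -0.2653  0.2191] psi 90.7 g 0.456 F [-0.5  0.9  0.4] t 44.8
  shift cm [-1.49  0.14 21.51] az -0.006
  after turn: tx -1.56 ty 0.10
wrist
[ 0.363 -0.221] [ 2. 34.] -83.9 0.0192 86
[ 0.484 -0.264] [ 12. 110.] 0.9 0.009 228
[ 0.488 -0.338] [ 13. 108.] -11.3 0.0088 266
[0.643 0.017] [ 2. 38.] 1.7 0.0198 67
```

>>> drive_tool(rows=[{"tx": -1.25, "ty": 0.2, "tz": 2, "ax": 0, "ay": 0, "az": 0, "claw": 4}, {"tx": 0, "ty": 0, "tz": 3.5, "ax": 0, "ay": 0, "az": 0, "claw": 4}, {"tx": 0, "ty": 0, "tz": 4, "ax": 0, "ay": 0, "az": 0, "claw": 4}, {"tx": 0, "ty": 0, "tz": 4, "ax": 0, "ay": 0, "az": 0, "claw": 4}, {"tx": 0, "ty": 0, "tz": 4, "ax": 0, "ay": 0, "az": 0, "claw": 4}, {"tx": 0, "ty": 0, "tz": 2.5, "ax": 0, "ay": 0, "az": 0, "claw": 4}, {"tx": 0, "ty": 0, "tz": 1, "ax": 0, "ay": 0, "az": 0, "claw": 4}, {"tx": 0, "ty": 0, "tz": 0.5, "ax": 0, "ay": 0, "az": 0, "claw": 4}, {"tx": 0, "ty": 0, "tz": 0, "ax": 0, "ay": 0, "az": 0, "claw": 4}])

```text
time_s: 45.63
tcp_pos: [0.4876, -0.2605, 0.0036]
ee_rot: [[-1.0, -0.017, 0.0], [-0.017, 1.0, -0.0], [-0.0, -0.0, -1.0]]
wrist_force: [0.5, 1.0, -0.2]
gripper_width: 0.461
gripper_force: 0.0
```

>>> drive_tool(rows=[{"tx": 0, "ty": 0, "tz": 0, "ax": 0, "ay": 0, "az": 0, "claw": 0.4}, {"tx": 0, "ty": 0, "tz": 0, "ax": 0, "ay": 0, "az": 0, "claw": 0.4}, {"tx": 0, "ty": 0, "tz": 0, "ax": 0, "ay": 0, "az": 0, "claw": 0.4}, {"tx": 0, "ty": 0, "tz": 0, "ax": 0, "ay": 0, "az": 0, "claw": 0.4}, {"tx": 0, "ty": 0, "tz": 0, "ax": 0, "ay": 0, "az": 0, "claw": 0.4}, {"tx": 0, "ty": 0, "tz": 0, "ax": 0, "ay": 0, "az": 0, "claw": 0.4}, {"tx": 0, "ty": 0, "tz": 0, "ax": 0, "ay": 0, "az": 0, "claw": 0.4}])

```text
time_s: 46.22
tcp_pos: [0.487, -0.2611, 0.0043]
ee_rot: [[-1.0, -0.015, 0.001], [-0.015, 1.0, -0.0], [-0.001, -0.0, -1.0]]
wrist_force: [-0.6, 1.1, 4.3]
gripper_width: 0.139
gripper_force: 30.0
```

>>> drive_tool(rows=[{"tx": 0, "ty": 0, "tz": -2, "ax": 0, "ay": 0, "az": 0, "claw": 0.4}, {"tx": 0, "ty": 0, "tz": -4, "ax": 0, "ay": 0, "az": 0, "claw": 0.4}, {"tx": 0, "ty": 0, "tz": -4, "ax": 0, "ay": 0, "az": 0, "claw": 0.4}, {"tx": 0, "ty": 0, "tz": -4, "ax": 0, "ay": 0, "az": 0, "claw": 0.4}, {"tx": 0, "ty": 0, "tz": -4, "ax": 0, "ay": 0, "az": 0, "claw": 0.4}, {"tx": 0, "ty": 0, "tz": -3, "ax": 0, "ay": 0, "az": 0, "claw": 0.4}, {"tx": -0.95, "ty": 3.46, "tz": 0, "ax": 0, "ay": 0, "az": 0, "claw": 0.4}])

```text
time_s: 46.8
tcp_pos: [0.4984, -0.2305, 0.2212]
ee_rot: [[-1.0, -0.011, 0.013], [-0.011, 1.0, -0.006], [-0.013, -0.006, -1.0]]
wrist_force: [1.9, 0.6, 0.0]
gripper_width: 0.132
gripper_force: 30.0
```

>>> drive_tool(rows=[{"tx": -0.95, "ty": 3.46, "tz": 0, "ax": 0, "ay": 0, "az": 0, "claw": 0.4}, {"tx": -0.95, "ty": 3.46, "tz": 0, "ax": 0, "ay": 0, "az": 0, "claw": 0.4}, {"tx": -0.95, "ty": 3.46, "tz": 0, "ax": 0, "ay": 0, "az": 0, "claw": 0.4}, {"tx": -0.95, "ty": 3.46, "tz": 0, "ax": 0, "ay": 0, "az": 0, "claw": 0.4}, {"tx": -0.95, "ty": 3.46, "tz": 0, "ax": 0, "ay": 0, "az": 0, "claw": 0.4}, {"tx": -0.95, "ty": 3.46, "tz": 0, "ax": 0, "ay": 0, "az": 0, "claw": 0.4}, {"tx": -0.95, "ty": 3.46, "tz": 0, "ax": 0, "ay": 0, "az": 0, "claw": 0.4}, {"tx": -0.95, "ty": 3.46, "tz": 0, "ax": 0, "ay": 0, "az": 0, "claw": 0.4}, {"tx": -0.95, "ty": 3.46, "tz": 0, "ax": 0, "ay": 0, "az": 0, "claw": 0.4}, {"tx": -0.95, "ty": 3.46, "tz": 0, "ax": 0, "ay": 0, "az": 0, "claw": 0.4}])

```text
time_s: 47.63
tcp_pos: [0.5851, 0.1229, 0.2133]
ee_rot: [[-1.0, -0.015, -0.001], [-0.015, 1.0, -0.0], [0.001, -0.0, -1.0]]
wrist_force: [0.1, -1.1, -0.4]
gripper_width: 0.135
gripper_force: 30.0
```

>>> drive_tool(rows=[{"tx": 0, "ty": 0, "tz": 0, "ax": 0, "ay": 0, "az": -0.1151, "claw": 0.4}, {"tx": 0, "ty": 0, "tz": 0, "ax": 0, "ay": 0, "az": -0.1151, "claw": 0.4}, {"tx": 0, "ty": 0, "tz": 0, "ax": 0, "ay": 0, "az": -0.1151, "claw": 0.4}, {"tx": 0, "ty": 0, "tz": 0, "ax": 0, "ay": 0, "az": -0.1151, "claw": 0.4}, {"tx": 0, "ty": 0, "tz": 0, "ax": 0, "ay": 0, "az": -0.1151, "claw": 0.4}, {"tx": 0, "ty": 0, "tz": 0, "ax": 0, "ay": 0, "az": -0.1151, "claw": 0.4}, {"tx": 0, "ty": 0, "tz": 0, "ax": 0, "ay": 0, "az": -0.1151, "claw": 0.4}])

```text
time_s: 48.22
tcp_pos: [0.585, 0.1211, 0.2131]
ee_rot: [[-0.678, -0.736, -0.001], [-0.736, 0.678, -0.0], [0.001, 0.001, -1.0]]
wrist_force: [-0.2, -1.7, -0.3]
gripper_width: 0.128
gripper_force: 30.0
```

>>> drive_tool(rows=[{"tx": 0, "ty": 0, "tz": 0, "ax": 0, "ay": 0, "az": -0.1151, "claw": 0.4}, {"tx": 0, "ty": 0, "tz": 0, "ax": 0, "ay": 0, "az": -0.1151, "claw": 0.4}, {"tx": 0, "ty": 0, "tz": 0, "ax": 0, "ay": 0, "az": -0.1151, "claw": 0.4}, {"tx": 0, "ty": 0, "tz": 0, "ax": 0, "ay": 0, "az": -0.1151, "claw": 0.4}, {"tx": 0, "ty": 0, "tz": 0, "ax": 0, "ay": 0, "az": -0.1151, "claw": 0.4}, {"tx": 0, "ty": 0, "tz": 0, "ax": 0, "ay": 0, "az": -0.1151, "claw": 0.4}, {"tx": 0, "ty": 0, "tz": 0, "ax": 0, "ay": 0, "az": -0.1151, "claw": 0.4}, {"tx": 0, "ty": 0, "tz": 0, "ax": 0, "ay": 0, "az": 0, "claw": 0.4}])

```text
time_s: 48.88
tcp_pos: [0.5851, 0.1211, 0.2131]
ee_rot: [[0.058, -0.998, -0.001], [-0.998, -0.058, -0.0], [0.0, 0.001, -1.0]]
wrist_force: [0.3, -0.2, -0.7]
gripper_width: 0.136
gripper_force: 30.0
```

```bash
python3 - <<'E'
from h import *
to(.587,.118,.1,183)
look(names=("top",))
p,d,P=cloud("wrist");save("w8.png",p)
E
```

```text
tcp [0.5851 0.1211 0.2131] psi -176.7 g 0.136 F [ 0.3 -0.2 -0.7] t 48.9
  shift cm [ 0.32 -0.19 11.31] az 0.005
  after turn: tx 0.32 ty -0.18
top
[ 0.599 -0.101] [12. 86.] 9.8 0.0107 135
```

View pics/w8.png

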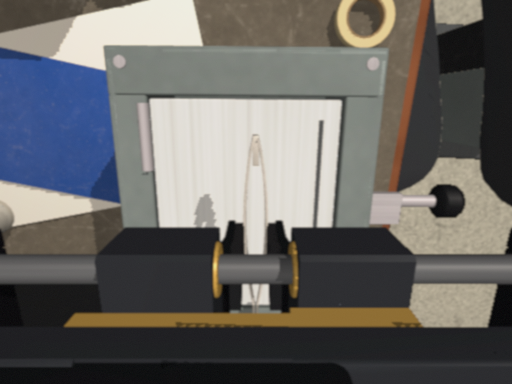

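The tweezers are held across the slot, running from (255,135) to about (255,310) and inside the slot's ends. I'll drop them and go for the last tweezers.

>>> drive_tool(rows=[{"tx": 0.32, "ty": -0.2, "tz": 2.5, "ax": 0, "ay": 0, "az": 0.006, "claw": 0.4}, {"tx": 0, "ty": 0, "tz": 2, "ax": 0, "ay": 0, "az": 0, "claw": 0.4}, {"tx": 0, "ty": 0, "tz": 1, "ax": 0, "ay": 0, "az": 0, "claw": 0.4}, {"tx": 0, "ty": 0, "tz": 1, "ax": 0, "ay": 0, "az": 0, "claw": 0.4}, {"tx": 0, "ty": 0, "tz": 1, "ax": 0, "ay": 0, "az": 0, "claw": 0.4}, {"tx": 0, "ty": 0, "tz": 1, "ax": 0, "ay": 0, "az": 0, "claw": 0.4}, {"tx": 0, "ty": 0, "tz": 1, "ax": 0, "ay": 0, "az": 0, "claw": 0.4}, {"tx": 0, "ty": 0, "tz": 1, "ax": 0, "ay": 0, "az": 0, "claw": 0.4}, {"tx": 0, "ty": 0, "tz": 0.5, "ax": 0, "ay": 0, "az": 0, "claw": 0.4}, {"tx": 0, "ty": 0, "tz": 0, "ax": 0, "ay": 0, "az": 0, "claw": 0.4}])

```text
time_s: 49.82
tcp_pos: [0.5861, 0.1177, 0.1017]
ee_rot: [[0.049, -0.999, -0.004], [-0.999, -0.049, -0.001], [0.001, 0.004, -1.0]]
wrist_force: [-2.7, -0.4, -0.1]
gripper_width: 0.132
gripper_force: 31.7
```

>>> drive_tool(rows=[{"tx": 0, "ty": 0, "tz": 0, "ax": 0, "ay": 0, "az": 0, "claw": 4}, {"tx": 0, "ty": 0, "tz": 0, "ax": 0, "ay": 0, "az": 0, "claw": 4}, {"tx": 0, "ty": 0, "tz": 0, "ax": 0, "ay": 0, "az": 0, "claw": 4}, {"tx": 0, "ty": 0, "tz": 0, "ax": 0, "ay": 0, "az": 0, "claw": 4}, {"tx": 0, "ty": 0, "tz": 0, "ax": 0, "ay": 0, "az": 0, "claw": 4}, {"tx": 0, "ty": 0, "tz": 0, "ax": 0, "ay": 0, "az": 0, "claw": 4}, {"tx": 0, "ty": 0, "tz": 0, "ax": 0, "ay": 0, "az": 0, "claw": 4}, {"tx": 0, "ty": 0, "tz": 0, "ax": 0, "ay": 0, "az": 0, "claw": 4}])

```text
time_s: 50.48
tcp_pos: [0.5873, 0.118, 0.1035]
ee_rot: [[0.05, -0.999, -0.0], [-0.999, -0.05, -0.0], [0.0, 0.0, -1.0]]
wrist_force: [-3.2, -0.5, 0.3]
gripper_width: 0.457
gripper_force: 1.1
```

```bash
python3 - <<'E'
from h import *
p,d,P=cloud("wrist");save("w9.png",p)
E
```

>>> drive_tool(rows=[{"tx": 0, "ty": 0, "tz": -3, "ax": 0, "ay": 0, "az": 0, "claw": 4}, {"tx": 0, "ty": 0, "tz": -3, "ax": 0, "ay": 0, "az": 0, "claw": 4}, {"tx": 0, "ty": 0, "tz": -3, "ax": 0, "ay": 0, "az": 0, "claw": 4}, {"tx": 0, "ty": 0, "tz": -2.5, "ax": 0, "ay": 0, "az": 0.1139, "claw": 4}, {"tx": 0, "ty": 0, "tz": 0, "ax": 0, "ay": 0, "az": 0.1139, "claw": 4}, {"tx": 0, "ty": 0, "tz": 0, "ax": 0, "ay": 0, "az": 0.1139, "claw": 4}, {"tx": 0, "ty": 0, "tz": 0, "ax": 0, "ay": 0, "az": 0.1139, "claw": 4}, {"tx": 0, "ty": 0, "tz": 0, "ax": 0, "ay": 0, "az": 0.1139, "claw": 4}, {"tx": 0, "ty": 0, "tz": 0, "ax": 0, "ay": 0, "az": 0.1139, "claw": 4}, {"tx": 0, "ty": 0, "tz": 0, "ax": 0, "ay": 0, "az": 0.1139, "claw": 4}])

```text
time_s: 51.37
tcp_pos: [0.5889, 0.1185, 0.2194]
ee_rot: [[-0.684, -0.73, 0.004], [-0.73, 0.684, 0.001], [-0.004, -0.002, -1.0]]
wrist_force: [0.2, 0.2, 0.3]
gripper_width: 0.46
gripper_force: 0.0
```

>>> drive_tool(rows=[{"tx": 0, "ty": 0, "tz": 0, "ax": 0, "ay": 0, "az": 0.1139, "claw": 4}, {"tx": 0, "ty": 0, "tz": 0, "ax": 0, "ay": 0, "az": 0.1139, "claw": 4}, {"tx": 0, "ty": 0, "tz": 0, "ax": 0, "ay": 0, "az": 0.1139, "claw": 4}, {"tx": 0, "ty": 0, "tz": 0, "ax": 0, "ay": 0, "az": 0.1139, "claw": 4}, {"tx": 0, "ty": 0, "tz": 0, "ax": 0, "ay": 0, "az": 0.1139, "claw": 4}, {"tx": 0, "ty": 0, "tz": 0, "ax": 0, "ay": 0, "az": 0.1139, "claw": 4}, {"tx": 0, "ty": 0, "tz": 0, "ax": 0, "ay": 0, "az": 0.1139, "claw": 4}, {"tx": 0, "ty": 0, "tz": 0, "ax": 0, "ay": 0, "az": 0.1139, "claw": 4}, {"tx": 0, "ty": 0, "tz": 0, "ax": 0, "ay": 0, "az": 0.1139, "claw": 4}])

```text
time_s: 52.12
tcp_pos: [0.5889, 0.1185, 0.2194]
ee_rot: [[-0.979, 0.206, 0.004], [0.206, 0.979, 0.001], [-0.004, 0.002, -1.0]]
wrist_force: [-1.2, -0.2, -1.1]
gripper_width: 0.46
gripper_force: 0.0
```

>>> drive_tool(rows=[{"tx": 0.06, "ty": -3.89, "tz": 0, "ax": 0, "ay": 0, "az": 0, "claw": 4}, {"tx": 0.06, "ty": -3.89, "tz": 0, "ax": 0, "ay": 0, "az": 0, "claw": 4}, {"tx": 0.06, "ty": -3.89, "tz": 0, "ax": 0, "ay": 0, "az": 0, "claw": 4}, {"tx": 0.06, "ty": -3.89, "tz": 0, "ax": 0, "ay": 0, "az": 0, "claw": 4}, {"tx": 0.06, "ty": -3.89, "tz": 0, "ax": 0, "ay": 0, "az": 0, "claw": 4}, {"tx": 0.06, "ty": -3.89, "tz": 0, "ax": 0, "ay": 0, "az": 0, "claw": 4}, {"tx": 0.06, "ty": -3.89, "tz": 0, "ax": 0, "ay": 0, "az": 0, "claw": 4}, {"tx": 0.06, "ty": -3.89, "tz": 0, "ax": 0, "ay": 0, "az": 0, "claw": 4}, {"tx": 0.06, "ty": -3.89, "tz": 0, "ax": 0, "ay": 0, "az": 0, "claw": 4}, {"tx": 0.06, "ty": -3.89, "tz": 0, "ax": 0, "ay": 0, "az": 0, "claw": 4}])

```text
time_s: 52.95
tcp_pos: [0.5044, -0.2642, 0.2197]
ee_rot: [[-0.98, 0.2, 0.004], [0.2, 0.98, -0.002], [-0.005, -0.001, -1.0]]
wrist_force: [0.7, -0.6, 0.5]
gripper_width: 0.463
gripper_force: 0.0
```

>>> drive_tool(rows=[{"tx": 0.06, "ty": -3.89, "tz": 0, "ax": 0, "ay": 0, "az": 0, "claw": 4}, {"tx": 0.06, "ty": -3.89, "tz": 0, "ax": 0, "ay": 0, "az": 0, "claw": 4}, {"tx": 0, "ty": 0, "tz": 0, "ax": 0, "ay": 0, "az": 0, "claw": 4}, {"tx": 0, "ty": 0, "tz": 0, "ax": 0, "ay": 0, "az": 0, "claw": 4}, {"tx": 0, "ty": 0, "tz": 0, "ax": 0, "ay": 0, "az": 0, "claw": 4}])

```text
time_s: 53.37
tcp_pos: [0.4874, -0.3382, 0.2188]
ee_rot: [[-0.98, 0.201, 0.002], [0.201, 0.98, -0.001], [-0.002, -0.0, -1.0]]
wrist_force: [-0.2, -1.0, -0.1]
gripper_width: 0.46
gripper_force: 0.0
```

```bash
python3 - <<'E'
from h import *
to(.487,-.338,.004,78.6)
look()
E
```

```text
tcp [ 0.4874 -0.3382  0.2188] psi 78.4 g 0.46 F [-0.2 -1.  -0.1] t 53.4
  shift cm [9.000e-02 2.000e-02 2.148e+01] az -0.003
  after turn: tx 0.04 ty 0.01
wrist
[ 0.363 -0.222] [ 5. 34.] -86.1 0.0192 114
[ 0.49  -0.339] [ 12. 111.] -11.3 0.0089 228
[ 0.598 -0.1  ] [ 9. 88.] 9.5 0.0088 455
```

>>> drive_tool(rows=[{"tx": -0.3, "ty": 0, "tz": 2, "ax": 0, "ay": 0, "az": 0, "claw": 4}, {"tx": 0, "ty": 0, "tz": 3.5, "ax": 0, "ay": 0, "az": 0, "claw": 4}, {"tx": 0, "ty": 0, "tz": 4, "ax": 0, "ay": 0, "az": 0, "claw": 4}, {"tx": 0, "ty": 0, "tz": 4, "ax": 0, "ay": 0, "az": 0, "claw": 4}, {"tx": 0, "ty": 0, "tz": 4, "ax": 0, "ay": 0, "az": 0, "claw": 4}, {"tx": 0, "ty": 0, "tz": 2.5, "ax": 0, "ay": 0, "az": 0, "claw": 4}, {"tx": 0, "ty": 0, "tz": 1, "ax": 0, "ay": 0, "az": 0, "claw": 4}, {"tx": 0, "ty": 0, "tz": 0.45, "ax": 0, "ay": 0, "az": 0, "claw": 4}, {"tx": 0, "ty": 0, "tz": 0, "ax": 0, "ay": 0, "az": 0, "claw": 4}])

```text
time_s: 54.17
tcp_pos: [0.4908, -0.3379, 0.0043]
ee_rot: [[-0.98, 0.199, 0.001], [0.199, 0.98, -0.001], [-0.001, -0.0, -1.0]]
wrist_force: [0.4, 0.1, 0.7]
gripper_width: 0.459
gripper_force: 0.0
```

>>> drive_tool(rows=[{"tx": 0, "ty": 0, "tz": 0, "ax": 0, "ay": 0, "az": 0, "claw": 0.4}, {"tx": 0, "ty": 0, "tz": 0, "ax": 0, "ay": 0, "az": 0, "claw": 0.4}, {"tx": 0, "ty": 0, "tz": 0, "ax": 0, "ay": 0, "az": 0, "claw": 0.4}, {"tx": 0, "ty": 0, "tz": 0, "ax": 0, "ay": 0, "az": 0, "claw": 0.4}, {"tx": 0, "ty": 0, "tz": 0, "ax": 0, "ay": 0, "az": 0, "claw": 0.4}, {"tx": 0, "ty": 0, "tz": 0, "ax": 0, "ay": 0, "az": 0, "claw": 0.4}, {"tx": 0, "ty": 0, "tz": 0, "ax": 0, "ay": 0, "az": 0, "claw": 0.4}])

```text
time_s: 54.75
tcp_pos: [0.4901, -0.3386, 0.0049]
ee_rot: [[-0.98, 0.2, 0.001], [0.2, 0.98, -0.0], [-0.001, -0.0, -1.0]]
wrist_force: [0.4, 0.8, 4.4]
gripper_width: 0.134
gripper_force: 30.0
```

>>> drive_tool(rows=[{"tx": 0, "ty": 0, "tz": -2, "ax": 0, "ay": 0, "az": 0, "claw": 0.4}, {"tx": 0, "ty": 0, "tz": -4, "ax": 0, "ay": 0, "az": 0, "claw": 0.4}, {"tx": 0, "ty": 0, "tz": -4, "ax": 0, "ay": 0, "az": 0, "claw": 0.4}, {"tx": 0, "ty": 0, "tz": -4, "ax": 0, "ay": 0, "az": 0, "claw": 0.4}, {"tx": 0, "ty": 0, "tz": -4, "ax": 0, "ay": 0, "az": 0, "claw": 0.4}, {"tx": 0, "ty": 0, "tz": -3, "ax": 0, "ay": 0, "az": 0, "claw": 0.4}, {"tx": 0, "ty": 3.89, "tz": 0, "ax": 0, "ay": 0, "az": 0, "claw": 0.4}, {"tx": 0, "ty": 3.89, "tz": 0, "ax": 0, "ay": 0, "az": 0, "claw": 0.4}])

```text
time_s: 55.42
tcp_pos: [0.5061, -0.2629, 0.2165]
ee_rot: [[-0.979, 0.205, 0.005], [0.205, 0.979, -0.001], [-0.006, -0.0, -1.0]]
wrist_force: [0.7, 1.3, -1.6]
gripper_width: 0.134
gripper_force: 30.0
```

>>> drive_tool(rows=[{"tx": 0, "ty": 3.89, "tz": 0, "ax": 0, "ay": 0, "az": 0, "claw": 0.4}, {"tx": 0, "ty": 3.89, "tz": 0, "ax": 0, "ay": 0, "az": 0, "claw": 0.4}, {"tx": 0, "ty": 3.89, "tz": 0, "ax": 0, "ay": 0, "az": 0, "claw": 0.4}, {"tx": 0, "ty": 3.89, "tz": 0, "ax": 0, "ay": 0, "az": 0, "claw": 0.4}, {"tx": 0, "ty": 3.89, "tz": 0, "ax": 0, "ay": 0, "az": 0, "claw": 0.4}, {"tx": 0, "ty": 3.89, "tz": 0, "ax": 0, "ay": 0, "az": 0, "claw": 0.4}, {"tx": 0, "ty": 3.89, "tz": 0, "ax": 0, "ay": 0, "az": 0, "claw": 0.4}, {"tx": 0, "ty": 3.89, "tz": 0, "ax": 0, "ay": 0, "az": 0, "claw": 0.4}, {"tx": 0, "ty": 3.89, "tz": 0, "ax": 0, "ay": 0, "az": 0, "claw": 0.4}, {"tx": 0, "ty": 3.89, "tz": 0, "ax": 0, "ay": 0, "az": 0, "claw": 0.4}])

```text
time_s: 56.25
tcp_pos: [0.5832, 0.1208, 0.2139]
ee_rot: [[-0.98, 0.2, -0.0], [0.2, 0.98, -0.0], [0.0, -0.0, -1.0]]
wrist_force: [1.1, -0.5, 0.5]
gripper_width: 0.134
gripper_force: 30.0
```

>>> drive_tool(rows=[{"tx": 0, "ty": 0, "tz": 0, "ax": 0, "ay": 0, "az": -0.1141, "claw": 0.4}, {"tx": 0, "ty": 0, "tz": 0, "ax": 0, "ay": 0, "az": -0.1141, "claw": 0.4}, {"tx": 0, "ty": 0, "tz": 0, "ax": 0, "ay": 0, "az": -0.1141, "claw": 0.4}, {"tx": 0, "ty": 0, "tz": 0, "ax": 0, "ay": 0, "az": -0.1141, "claw": 0.4}, {"tx": 0, "ty": 0, "tz": 0, "ax": 0, "ay": 0, "az": -0.1141, "claw": 0.4}, {"tx": 0, "ty": 0, "tz": 0, "ax": 0, "ay": 0, "az": -0.1141, "claw": 0.4}, {"tx": 0, "ty": 0, "tz": 0, "ax": 0, "ay": 0, "az": -0.1141, "claw": 0.4}, {"tx": 0, "ty": 0, "tz": 0, "ax": 0, "ay": 0, "az": -0.1141, "claw": 0.4}])

```text
time_s: 56.92
tcp_pos: [0.5831, 0.1188, 0.2136]
ee_rot: [[-0.754, -0.657, -0.001], [-0.657, 0.754, -0.0], [0.001, 0.0, -1.0]]
wrist_force: [-0.4, -0.4, 0.0]
gripper_width: 0.135
gripper_force: 30.0
```

>>> drive_tool(rows=[{"tx": 0, "ty": 0, "tz": 0, "ax": 0, "ay": 0, "az": -0.1141, "claw": 0.4}, {"tx": 0, "ty": 0, "tz": 0, "ax": 0, "ay": 0, "az": -0.1141, "claw": 0.4}, {"tx": 0, "ty": 0, "tz": 0, "ax": 0, "ay": 0, "az": -0.1141, "claw": 0.4}, {"tx": 0, "ty": 0, "tz": 0, "ax": 0, "ay": 0, "az": -0.1141, "claw": 0.4}, {"tx": 0, "ty": 0, "tz": 0, "ax": 0, "ay": 0, "az": -0.1141, "claw": 0.4}, {"tx": 0, "ty": 0, "tz": 0, "ax": 0, "ay": 0, "az": -0.1141, "claw": 0.4}, {"tx": 0, "ty": 0, "tz": 0, "ax": 0, "ay": 0, "az": -0.1141, "claw": 0.4}, {"tx": 0, "ty": 0, "tz": 0, "ax": 0, "ay": 0, "az": -0.1141, "claw": 0.4}, {"tx": 0, "ty": 0, "tz": 0, "ax": 0, "ay": 0, "az": 0, "claw": 0.4}])

```text
time_s: 57.67
tcp_pos: [0.5831, 0.1188, 0.2137]
ee_rot: [[0.055, -0.999, -0.001], [-0.999, -0.055, -0.0], [0.0, 0.001, -1.0]]
wrist_force: [0.4, 0.1, -0.5]
gripper_width: 0.133
gripper_force: 30.0
```

```bash
python3 - <<'E'
from h import *
to(.587,.118,.1,183)
p,d,P=cloud("wrist")
a=cv2.imread("pics/w9.png"); save("w10.png",np.hstack([cv2.resize(a[...,::-1],(400,300)),cv2.resize(p,(400,300))]))
E
```

```text
tcp [0.5831 0.1188 0.2137] psi -176.9 g 0.133 F [ 0.4  0.1 -0.5] t 57.7
  shift cm [ 0.1  -0.39 11.37] az 0.002
  after turn: tx 0.10 ty -0.38
```

View pics/w10.png

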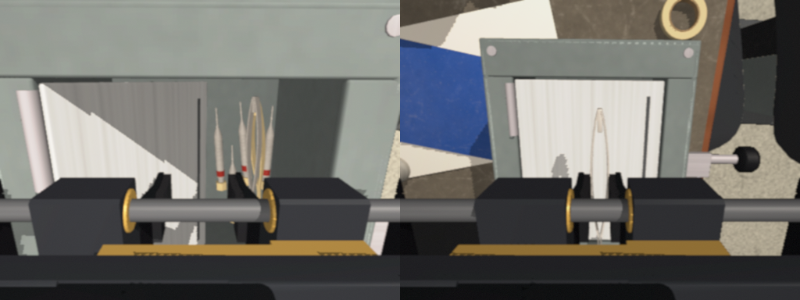

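Left half shows four drivers and two tweezers on the floor; right half shows the last tweezers held over the slot. I'll drop them and move above the knob.

>>> drive_tool(rows=[{"tx": 0.1, "ty": -0.4, "tz": 2.5, "ax": 0, "ay": 0, "az": 0, "claw": 0.4}, {"tx": 0, "ty": 0, "tz": 2, "ax": 0, "ay": 0, "az": 0, "claw": 0.4}, {"tx": 0, "ty": 0, "tz": 1, "ax": 0, "ay": 0, "az": 0, "claw": 0.4}, {"tx": 0, "ty": 0, "tz": 1, "ax": 0, "ay": 0, "az": 0, "claw": 0.4}, {"tx": 0, "ty": 0, "tz": 1, "ax": 0, "ay": 0, "az": 0, "claw": 0.4}, {"tx": 0, "ty": 0, "tz": 1, "ax": 0, "ay": 0, "az": 0, "claw": 0.4}, {"tx": 0, "ty": 0, "tz": 1, "ax": 0, "ay": 0, "az": 0, "claw": 0.4}, {"tx": 0, "ty": 0, "tz": 1, "ax": 0, "ay": 0, "az": 0, "claw": 0.4}, {"tx": 0, "ty": 0, "tz": 0.5, "ax": 0, "ay": 0, "az": 0, "claw": 0.4}, {"tx": 0, "ty": 0, "tz": 0, "ax": 0, "ay": 0, "az": 0, "claw": 0.4}])

```text
time_s: 58.55
tcp_pos: [0.586, 0.1178, 0.1022]
ee_rot: [[0.052, -0.999, -0.004], [-0.999, -0.052, -0.001], [0.001, 0.004, -1.0]]
wrist_force: [-1.6, 0.0, 0.3]
gripper_width: 0.136
gripper_force: 31.7
```

>>> drive_tool(rows=[{"tx": 0, "ty": 0, "tz": 0, "ax": 0, "ay": 0, "az": 0, "claw": 4}, {"tx": 0, "ty": 0, "tz": 0, "ax": 0, "ay": 0, "az": 0, "claw": 4}, {"tx": 0, "ty": 0, "tz": 0, "ax": 0, "ay": 0, "az": 0, "claw": 4}, {"tx": 0, "ty": 0, "tz": 0, "ax": 0, "ay": 0, "az": 0, "claw": 4}, {"tx": 0, "ty": 0, "tz": 0, "ax": 0, "ay": 0, "az": 0, "claw": 4}, {"tx": 0, "ty": 0, "tz": 0, "ax": 0, "ay": 0, "az": 0, "claw": 4}, {"tx": 0, "ty": 0, "tz": 0, "ax": 0, "ay": 0, "az": 0, "claw": 4}, {"tx": 0, "ty": 0, "tz": 0, "ax": 0, "ay": 0, "az": 0, "claw": 4}])

```text
time_s: 59.22
tcp_pos: [0.5873, 0.1181, 0.104]
ee_rot: [[0.053, -0.999, -0.0], [-0.999, -0.053, -0.0], [0.0, 0.0, -1.0]]
wrist_force: [-2.9, 0.2, 0.7]
gripper_width: 0.455
gripper_force: 1.1
```

```bash
python3 - <<'E'
from h import *
p,d,P=cloud("wrist");save("w11.png",p)
E
```

>>> drive_tool(rows=[{"tx": 0, "ty": 0, "tz": -3, "ax": 0, "ay": 0, "az": 0, "claw": 4}, {"tx": 0, "ty": 0, "tz": -3, "ax": 0, "ay": 0, "az": 0, "claw": 4}, {"tx": 0, "ty": 0, "tz": -3, "ax": 0, "ay": 0, "az": 0, "claw": 4}, {"tx": 0, "ty": 0, "tz": -2.5, "ax": 0, "ay": 0, "az": 0.1122, "claw": 5}, {"tx": 0, "ty": 0, "tz": 0, "ax": 0, "ay": 0, "az": 0.1122, "claw": 5}, {"tx": 0, "ty": 0, "tz": 0, "ax": 0, "ay": 0, "az": 0.1122, "claw": 5}, {"tx": 0, "ty": 0, "tz": 0, "ax": 0, "ay": 0, "az": 0.1122, "claw": 5}, {"tx": 0, "ty": 0, "tz": 0, "ax": 0, "ay": 0, "az": 0.1122, "claw": 5}, {"tx": 0, "ty": 0, "tz": 0, "ax": 0, "ay": 0, "az": 0.1122, "claw": 5}, {"tx": 0, "ty": 0, "tz": 0, "ax": 0, "ay": 0, "az": 0.1122, "claw": 5}])

```text
time_s: 60.1
tcp_pos: [0.5888, 0.1186, 0.2199]
ee_rot: [[-0.673, -0.74, 0.004], [-0.74, 0.673, 0.001], [-0.003, -0.002, -1.0]]
wrist_force: [-0.1, -0.7, -0.4]
gripper_width: 0.574
gripper_force: 0.0
```

>>> drive_tool(rows=[{"tx": 0, "ty": 0, "tz": 0, "ax": 0, "ay": 0, "az": 0.1122, "claw": 5}, {"tx": 0, "ty": 0, "tz": 0, "ax": 0, "ay": 0, "az": 0.1122, "claw": 5}, {"tx": 0, "ty": 0, "tz": 0, "ax": 0, "ay": 0, "az": 0.1122, "claw": 5}, {"tx": 0, "ty": 0, "tz": 0, "ax": 0, "ay": 0, "az": 0.1122, "claw": 5}, {"tx": 0, "ty": 0, "tz": 0, "ax": 0, "ay": 0, "az": 0.1122, "claw": 5}, {"tx": 0, "ty": 0, "tz": 0, "ax": 0, "ay": 0, "az": 0.1122, "claw": 5}, {"tx": 0, "ty": 0, "tz": 0, "ax": 0, "ay": 0, "az": 0.1122, "claw": 5}])

```text
time_s: 60.68
tcp_pos: [0.5888, 0.1185, 0.2198]
ee_rot: [[-0.999, -0.048, 0.004], [-0.048, 0.999, 0.001], [-0.004, 0.001, -1.0]]
wrist_force: [-0.2, -0.7, -0.2]
gripper_width: 0.58
gripper_force: 0.0
```

>>> drive_tool(rows=[{"tx": 3.14, "ty": 0.14, "tz": 0, "ax": 0, "ay": 0, "az": 0, "claw": 5}, {"tx": 3.14, "ty": 0.14, "tz": 0, "ax": 0, "ay": 0, "az": 0, "claw": 5}, {"tx": 3.14, "ty": 0.14, "tz": 0, "ax": 0, "ay": 0, "az": 0, "claw": 5}, {"tx": 3.14, "ty": 0.14, "tz": 0, "ax": 0, "ay": 0, "az": 0, "claw": 5}, {"tx": 3.14, "ty": 0.14, "tz": 0, "ax": 0, "ay": 0, "az": 0, "claw": 5}, {"tx": 0, "ty": 0, "tz": 0, "ax": 0, "ay": 0, "az": 0, "claw": 5}, {"tx": 0, "ty": 0, "tz": 0, "ax": 0, "ay": 0, "az": 0, "claw": 5}])

```text
time_s: 61.27
tcp_pos: [0.4305, 0.1174, 0.2205]
ee_rot: [[-0.998, -0.055, 0.005], [-0.055, 0.998, 0.002], [-0.005, 0.002, -1.0]]
wrist_force: [0.2, -0.1, -0.8]
gripper_width: 0.578
gripper_force: 0.0
```

```bash
python3 - <<'E'
from h import *
to(.431,.1172,.1126,93)
p,d,P=cloud("wrist")
m=(abs(P[...,2]-.135)<.012)&(P[...,0]<.49)&(P[...,0]>.38)&(abs(P[...,1]-.117)<.05); Q=P[m]; print("knob/rod pts",len(Q),Q.min(0).round(3),Q.max(0).round(3))
p2,d,P2=cloud("top")
m=(P2[...,0]>.54)&(P2[...,0]<.66)&(P2[...,1]>.06)&(P2[...,1]<.18);print("flap z",np.percentile(P2[m][:,2],[5,25,50]).round(3))
look(names=("top",))
a=cv2.imread("pics/w11.png"); save("w12.png",np.hstack([cv2.resize(a[...,::-1],(400,300)),cv2.resize(p,(400,300))]))
E
```

```text
tcp [0.4305 0.1174 0.2205] psi 93.1 g 0.578 F [ 0.2 -0.1 -0.8] t 61.3
  shift cm [-0.   -0.04 10.79] az 0.003
  after turn: tx -0.05 ty -0.02
knob/rod pts 1368 [0.42  0.104 0.123] [0.482 0.132 0.147]
flap z [0.155 0.157 0.159]
top
[ 0.709 -0.08 ] [24. 56.] 71.6 0.0199 83
[ 0.599 -0.101] [ 9. 86.] 9.8 0.0107 127
```

View pics/w12.png

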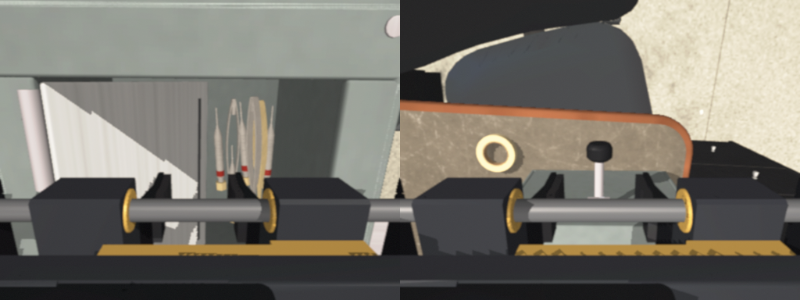

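All seven tools are inside, the flap has sprung level, and the knob is at (599,150) between the fingers. I'll grip the knob and push it home.

>>> drive_tool(rows=[{"tx": 0, "ty": 0, "tz": 3, "ax": 0, "ay": 0, "az": 0, "claw": 5}, {"tx": 0, "ty": 0, "tz": 3, "ax": 0, "ay": 0, "az": 0, "claw": 5}, {"tx": 0, "ty": 0, "tz": 3, "ax": 0, "ay": 0, "az": 0, "claw": 5}, {"tx": 0, "ty": 0, "tz": 1.8, "ax": 0, "ay": 0, "az": 0, "claw": 5}, {"tx": 0, "ty": 0, "tz": 0, "ax": 0, "ay": 0, "az": 0, "claw": 2}, {"tx": 0, "ty": 0, "tz": 0, "ax": 0, "ay": 0, "az": 0, "claw": 2}, {"tx": 0, "ty": 0, "tz": 0, "ax": 0, "ay": 0, "az": 0, "claw": 2}, {"tx": 0, "ty": 0, "tz": 0, "ax": 0, "ay": 0, "az": 0, "claw": 2}, {"tx": 0, "ty": 0, "tz": 0, "ax": 0, "ay": 0, "az": 0, "claw": 2}])

```text
time_s: 62.17
tcp_pos: [0.4316, 0.1175, 0.1125]
ee_rot: [[-0.999, -0.053, 0.003], [-0.053, 0.999, 0.002], [-0.003, 0.002, -1.0]]
wrist_force: [0.6, 0.3, 0.2]
gripper_width: 0.312
gripper_force: 30.0
```

>>> drive_tool(rows=[{"tx": -0.5, "ty": 0, "tz": 0, "ax": 0, "ay": 0, "az": 0, "claw": 2}, {"tx": -0.5, "ty": 0, "tz": 0, "ax": 0, "ay": 0, "az": 0, "claw": 2}, {"tx": -0.5, "ty": 0, "tz": 0, "ax": 0, "ay": 0, "az": 0, "claw": 2}, {"tx": -0.5, "ty": 0, "tz": 0, "ax": 0, "ay": 0, "az": 0, "claw": 2}, {"tx": -0.5, "ty": 0, "tz": 0, "ax": 0, "ay": 0, "az": 0, "claw": 2}, {"tx": -0.5, "ty": 0, "tz": 0, "ax": 0, "ay": 0, "az": 0, "claw": 2}, {"tx": -0.3, "ty": 0, "tz": 0, "ax": 0, "ay": 0, "az": 0, "claw": 2}, {"tx": 0, "ty": 0, "tz": 0, "ax": 0, "ay": 0, "az": 0, "claw": 2}, {"tx": 0, "ty": 0, "tz": 0, "ax": 0, "ay": 0, "az": 0, "claw": 2}, {"tx": 0, "ty": 0, "tz": 0, "ax": 0, "ay": 0, "az": 0, "claw": 2}])

```text
time_s: 63.0
tcp_pos: [0.4616, 0.1187, 0.1122]
ee_rot: [[-0.999, -0.053, -0.003], [-0.053, 0.999, -0.0], [0.003, 0.0, -1.0]]
wrist_force: [-10.3, 2.8, 13.5]
gripper_width: 0.313
gripper_force: 30.0
```

>>> drive_tool(rows=[{"tx": 0.2, "ty": 0, "tz": 0, "ax": 0, "ay": 0, "az": 0, "claw": 5}, {"tx": 0, "ty": 0, "tz": 0, "ax": 0, "ay": 0, "az": 0, "claw": 5}, {"tx": 0, "ty": 0, "tz": 0, "ax": 0, "ay": 0, "az": 0, "claw": 5}, {"tx": 0, "ty": 0, "tz": 0, "ax": 0, "ay": 0, "az": 0, "claw": 5}, {"tx": 0, "ty": 0, "tz": 0, "ax": 0, "ay": 0, "az": 0, "claw": 5}, {"tx": 0, "ty": 0, "tz": -3, "ax": 0, "ay": 0, "az": 0, "claw": 5}, {"tx": 0, "ty": 0, "tz": -3, "ax": 0, "ay": 0, "az": 0, "claw": 5}, {"tx": 0, "ty": 0, "tz": -3, "ax": 0, "ay": 0, "az": 0, "claw": 5}, {"tx": 0, "ty": 0, "tz": -3, "ax": 0, "ay": 0, "az": 0, "claw": 5}, {"tx": 0, "ty": 0, "tz": 0, "ax": 0, "ay": 0, "az": 0, "claw": 5}])

```text
time_s: 63.83
tcp_pos: [0.4647, 0.1197, 0.2373]
ee_rot: [[-0.998, -0.054, 0.012], [-0.054, 0.999, 0.005], [-0.012, 0.004, -1.0]]
wrist_force: [0.8, 0.0, -0.6]
gripper_width: 0.578
gripper_force: 0.0
```

```bash
python3 - <<'E'
from h import *
to(.431,.1172,.1126,93)
p,d,P=cloud("wrist")
m=(abs(P[...,2]-.135)<.012)&(P[...,0]<.49)&(P[...,0]>.38)&(abs(P[...,1]-.117)<.05); Q=P[m]; print("knob/rod pts",len(Q),Q.min(0).round(3),Q.max(0).round(3))
E
```

```text
tcp [0.4647 0.1197 0.2373] psi 93.1 g 0.578 F [ 0.8  0.  -0.6] t 63.8
  shift cm [ 3.53 -0.12 12.42] az 0.002
  after turn: tx 3.38 ty -0.08
knob/rod pts 964 [0.45  0.106 0.123] [0.49  0.133 0.144]
```

Knob face at 0.450, so it is home, having moved 30 mm. The gripper is clear, so I'm handing in.

```bash
python3 -c "
from station import *; print(finish_job())"
```

```text
the job is handed in; nothing more can be done
None
```

All four screwdrivers and three tweezers are in the scrap box, the flap is shut, the knob is pushed home, and the job was handed in at about 64 s; the hand-in returned no verdict.

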